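# Load the filter magazine and screw on its cap

### The arm

A 7-joint arm with a two-finger parallel gripper is mounted at the origin on a cart in front of the work surface, level with it; the furniture and walls round the work are solid. World frame = base frame: x ahead of the robot, y to its left, z up, the work surface at z = 0. Lengths are in mm, angles in rad, forces in N, time in s.
With the tool pointing down it reaches from about 375 to 925 mm from the base axis. Payload 3.1 kg.
Tool frame: the origin (TCP) lies between the finger pads; the fingertips stand 17 mm ahead of it and the grasp point (between the pads) lies 2 mm behind it (nose_length is the distance from the TCP to the fingertips, in mm); z points along the fingers, y is the line along which they close (so a half turn about z gives the same grasp; the last joint's range is limited). The gripper opens to 85 mm and grips with 20 to 120 N. Pads are 22 mm wide; open, the fingers measure 114 mm over their backs; the gripper's body (76 mm by 85 mm) begins 54 mm behind the grasp point. The pads swing forward as they close: fully open they stand 13 mm farther back than shut.
Start: joints at [-1.227, 0.383, 0.044, 1.598, -0.018, 1.161, -0.05], TCP at [277.897, 587.602, 224.269] pointing down, gripper open.
Joint ranges: [-2.61, 2.61], [-0.41, 2.15], [-1.48, 1.57], [0, 2.5], [-1.57, 4.71], [0.05, 1.97], [-2.85, 2.85]. Speed limits (rad/s): [2.79, 2.79, 3.14, 3.14, 3.14, 3.14, 3.14].

### API

Orientations are given as a unit quaternion [w, x, y, z].
In Python, from bench import state, camera, camera_model, finish_job, search_frame, silhouettes, nose_length gives the robot as it stands.
- The arm moves only by the tool drive_tool, never from a script. Its argument "deltas" is text: rows parted by semicolons, each of 7 numbers parted by spaces: the closure, from 0 (fully open) to 1 (shut), then the shift along the tool's x, y, z in m, then the turn, a rotation vector about the tool's x, y, z in rad. A call has 1 to 20 rows; each row shifts and turns the commanded pose from where the row before left it, along the tool's axes as they then stand; what a row does not reach is not made up. A row lasts 1/12 s, in which the tool goes at most 41.7 mm and 7.16 degrees, less where a joint would pass 70% of its speed; a pose out of reach is approached as far as the arm can. A call with a gripper value outside its range is refused whole. The fingers move at their own pace and stop on an object; "force" is the grip in N (left out, the last holds). Time passes only in rows, so rows that do not move let the fingers close. It gives the time, the measured TCP pose, the force, the opening and the grip force at its end, in the units of the state.
- state(): the state, without advancing time (a new reading comes with each control period).
- camera(name): name is "scene" or "top" or "wrist"; returns the picture (400x640x3 uint8, blue, green, red); there is no depth.
- camera_model(name): a dict with "camera_matrix" (3x3 intrinsics, pixels), "R" (3x3) and "t" (3): a world point X has camera coordinates R X + t. Camera axes: x right, y down, z forward; pixel columns grow to the right and rows downward; lengths in mm; the calibration is good to about 2 mm. A picture is of the moment at which its call begins: read the wrist's pose just before it. camera_model takes no time and is no camera call; for the wrist camera it gives the pose at the moment of the call.
- finish_job(): hands the job in; it is judged then, once.
Trained networks look in the newest picture that a camera, given by its name, has taken for a name from the list of things; names that differ only in an ending like _2 or _b are one class to them, and where a whole thing is asked for, a point or a joint stands for the part that bears it (a point fixed in the world has none). Each returns a list of dicts, best first, with "conf" (0 to 1); they miss things now and then, are a little off and sometimes report something else, mostly with a low value. They report only what shows in the picture. A call takes as long as a camera call. They do not tell look-alikes from the thing itself.
- search_frame(camera, query): "rect" ([left, top, right, bottom] in pixels, round what is visible of it).
- silhouettes(camera, query): "pixels" (400x640 bool, what is visible of it) and "rect" ([left, top, right, bottom] in pixels, round what is visible of it).
The state is a dict: "t": time; "q": joint angles; "joint_velocities": joint speeds; "joint_efforts": joint torques, N m; "eef_pos": TCP position; "eef_rot": TCP orientation; "contact_force": force on the tool from outside, world axes, zero at the start; "wrist_torque": the same for the moment, N m; "grip_width": finger opening in mm; "gripper_force": force on a finger pad.
Only numpy, scipy, OpenCV 4.12 (cv2) and the standard library are available. Lean on these libraries where they do the work, as an engineer would, in place of code of your own. Each camera call takes 0.05 s, during which the arm holds its last target. There are 200 camera calls.

### The job

Load every filter cassette into the spring-loaded canister, pushing each one down until the spring catches at the mouth snap over it and hold it. Then set the winged cap on the neck, turn it backwards (counter-clockwise) until it drops into the thread, and screw it down clockwise until it is fully home. Leave the other things on the bench alone.

Things in the scene. Friction and masses are not known exactly. Their poses are not given: they have to be found in the camera images.
- canister_rim (a point): centre of the canister's mouth, level with its rim, 120 mm above the bench; z is the column's axis, up. The canister is a clear tube 70 mm across on a round aluminium foot (120 mm across, 8 mm high), fixed to the bench. Its white neck is threaded outside, 83 mm across the thread, down to 23 mm below the rim. The bore is 61 mm wide, flared to 66 mm at the rim
- catch_line (a point): point on the column's axis 9 mm below the rim, level with the flat undersides of three sprung steel catches that stand 5 mm into the bore. A cassette set into the mouth rests on their sloping tops, 17 mm of it above the rim. Pushed down at its middle (up to 20 N) until its top is 2 to 3 mm below this point, then let go, it rises against the catches and stays, its top level with this point
- follower (a joint): travel in m of the round plate inside the bore that carries the stack: 0 is up (plate 14 mm below the rim), growing as it is pushed down; its spring pushes up with 2.5 N at 0 and 90 N per m more (10 N with four cassettes in). Each cassette held adds 22 mm, the first 17 mm; travel ends at 90 mm, enough for four cassettes
- thread (a point): point on the neck's axis in the rim plane. Round the neck are three equal thread starts, 120 degrees apart, at an angle not told. A cap set on the neck lands with its lugs on lead-in ridges or on the stops between them, its grip point 32 to 42 mm above this point (once in a while it falls straight in, as if turned back). Clockwise it runs against the stops; counter-clockwise it climbs up to 5 mm, then can drop
- cap_wing (a point): grip point on the wing of the grey screw cap, on the cap's axis, 45 mm above the underside of the skirt and 10 mm below the wing's top. The wing is an upright bar 56 mm long along this point's x, 12 mm thick along y, 30 mm high on the cap's flat top; z up. The cap, 98 mm across and 25 mm high, starts skirt down on the bench; inside the skirt are three lugs
- cap: the screw cap; origin at the middle of the skirt's underside, x along the wing. On the neck, turned counter-clockwise seen from above by up to 125 degrees (depending on how it landed), it drops at least 5 mm by its own weight if not held up, into the thread, its grip point then 28 mm above the rim plane; a stop bars turning further back
- cap_roof (a point): middle of the underside of the cap's flat roof, 21 mm above the underside of the skirt. From where the cap has dropped in, 75 to 100 degrees clockwise take it down 4 mm along the thread (gently; it sinks by its weight and the thread) until this point lies at the rim and the grip point 24 mm above it; a few degrees later a stop ends the turning
- beaker: plastic beaker 64 mm wide, 74 mm high, not to be moved; origin at the middle of its underside
- timer: white digital timer 66x66x19 mm, not to be moved; origin at the middle of its underside
- bottle_buffer: screw-cap bottle 56 mm wide, 102 mm high, not to be moved; origin at the middle of its underside
- cassette0_mid (a point): round white filter cassette, a flat disc 58 mm in diameter and 22 mm high, lying flat; the point is its centre, 11 mm above its underside; z up. Four places, but only three or four are present. Stacked in the canister they rest directly on one another
- cassette1_mid (a point): round white filter cassette, a flat disc 58 mm in diameter and 22 mm high, lying flat; the point is its centre, 11 mm above its underside; z up. Four places, but only three or four are present. Stacked in the canister they rest directly on one another
- cassette2_mid (a point): round white filter cassette, a flat disc 58 mm in diameter and 22 mm high, lying flat; the point is its centre, 11 mm above its underside; z up. Four places, but only three or four are present. Stacked in the canister they rest directly on one another
- cassette3_mid (a point): round white filter cassette, a flat disc 58 mm in diameter and 22 mm high, lying flat; the point is its centre, 11 mm above its underside; z up. Four places, but only three or four are present. Stacked in the canister they rest directly on one another
- cassette0: the same cassette's body; origin at the middle of its underside
- cassette1: the same cassette's body; origin at the middle of its underside
- cassette2: the same cassette's body; origin at the middle of its underside
- cassette3: the same cassette's body; origin at the middle of its underside
There are look-alikes about, which are no part of the job. What is shaped like the cassette2 but red is not meant.

How it is judged (in metres and radians):
On the way, in this order (a step that is already met when the one before it is completed fails the run):
1. every cassette is in the canister, under the catches, and let go (z of each of cassette0_mid, cassette1_mid, cassette2_mid, cassette3_mid in the frame of canister_rim below -0.0185 m and horizontal distance between each of cassette0_mid, cassette1_mid, cassette2_mid, cassette3_mid and canister_rim below 0.006 m and contact force between each of cassette0, cassette1, cassette2, cassette3 and the fingers below 0.3 N), for 0.3 s.
2. the cap has dropped into the thread (z of cap_wing in the frame of canister_rim below 0.0305 m and horizontal distance between cap_wing and canister_rim below 0.006 m), for 0.2 s.
3. the cap is screwed down until its roof lies on the rim (z of cap_wing in the frame of canister_rim below 0.0255 m and horizontal distance between cap_wing and canister_rim below 0.005 m and angle between the z axis of cap_wing and the z axis of canister_rim, either way round below 0.06 rad), for 0.2 s.
At the end, for the whole second after the job is handed in: every cassette present is in the bore with its centre at least 18.5 mm below the rim and within 6 mm of the axis; the cap is on, within 1.5 mm of fully home, centred within 5 mm and level within 0.06 rad, and at rest (all of step 3 and z of each of cassette0_mid, cassette1_mid, cassette2_mid, cassette3_mid in the frame of canister_rim below -0.0185 m and horizontal distance between each of cassette0_mid, cassette1_mid, cassette2_mid, cassette3_mid and canister_rim below 0.006 m and linear speed of cap below 0.02 m/s); the robot touches nothing.
It fails at once if the beaker is moved by more than 30 mm (distance of beaker from where it was at the start of the episode above 0.03 m).
It fails at once if the timer is moved by more than 30 mm (distance of timer from where it was at the start of the episode above 0.03 m).
It fails at once if the bottle_buffer is moved by more than 30 mm (distance of bottle_buffer from where it was at the start of the episode above 0.03 m).
Of cassette0, cassette1, cassette2, cassette3 only 3 to 4 are there at a start; the rules pass over those that are not, and their reading is None.
At some moment in a run one of cassette0, cassette1, cassette2, cassette3, cap may be knocked a few centimetres aside while the robot is not near it.
It also fails if it takes over 210 s, if anything falls off the work surface, if the arm or the gripper's body presses on something with over 40 N, if the wrist force passes 120 N, or if a joint passes its speed limit or range.

## Working session

There is one attempt and no reset: what is moved stays moved. The work goes in short steps, Python scripts to look and compute and a tool call to move; the robot and the scene stay as the last step left them, time stands still between calls to the robot, and variables do not carry over. Pictures are saved under pics/ and viewed, at most 14 in all, crops included, and the job is handed in when it is done.

Besides the shell and the picture viewer there is one more tool, called after "Call:" as a command line: name --argument value ..., lists and objects as JSON in quotes. drive_tool: Moves the arm, as the interface text tells. Its arguments: {"type":"object","properties":{"deltas":{"type":"string"},"force":{"type":"number"}},"required":["deltas"]}

```bash
mkdir -p pics; ls
python3 - <<'E'
from bench import *
import cv2
s=state();print(s)
for n in("scene","top"):
    cv2.imwrite(f"pics/{n}0.png",camera(n))
    for q in("cassette0","cap","canister_rim","beaker","timer","bottle_buffer","follower"):
        try: print(n,q,[(round(d["conf"],2),[round(x) for x in d["rect"]]) for d in search_frame(n,q)])
        except Exception as e: print(n,q,e)
    m=camera_model(n);print(m)
print(nose_length)
E
```

```text
pics
{'t': 0.0, 'q': array([-1.22676944,  0.38384414,  0.04385738,  1.59958556, -0.0179222 ,
        1.16118988, -0.04987351]), 'joint_velocities': array([-4.04933253e-05, -3.56736531e-04, -1.10255137e-03,  1.19017447e-03,
       -8.53647351e-04,  1.58587164e-03, -1.12183729e-03]), 'joint_efforts': array([ 7.02264401e-05, -4.33461857e+01,  1.02428935e+00, -2.49515015e+01,
        1.04403353e-02,  1.13980263e-02, -1.24177217e-05]), 'eef_pos': array([277.53620645, 586.70421037, 222.87627529]), 'eef_rot': array([-2.24664260e-04,  2.19083951e-01,  9.75705124e-01, -1.29771183e-03]), 'contact_force': array([-0.6118783 , -0.40856819, -0.02615901]), 'wrist_torque': array([-0.00371605,  0.0471333 , -0.02750709]), 'gripper_force': 0.0, 'grip_width': 85.57237531022285}
scene cassette0 [(0.97, [300, 280, 326, 302]), (0.96, [408, 287, 437, 316]), (0.61, [373, 322, 399, 351])]
scene cap [(0.74, [198, 203, 234, 236]), (0.32, [369, 317, 399, 348])]
scene canister_rim [(0.82, [264, 200, 316, 259])]
scene beaker [(0.92, [365, 212, 387, 248])]
scene timer [(0.69, [326, 210, 352, 228]), (0.55, [264, 201
[... 697 characters left out ...]
op canister_rim [(0.61, [267, 197, 308, 238]), (0.24, [198, 228, 235, 262])]
top beaker [(0.97, [321, 146, 344, 170])]
top timer [(0.67, [276, 149, 300, 174]), (0.22, [338, 231, 364, 252])]
top bottle_buffer [(0.61, [366, 147, 385, 168])]
top follower [(0.58, [339, 234, 364, 254]), (0.53, [281, 202, 299, 226])]
{'camera_matrix': array([[520.52387346,   0.        , 314.73199608],
       [  0.        , 520.52387346, 200.43909918],
       [  0.        ,   0.        ,   1.        ]]), 'R': array([[ 0.01046123, -0.99977153,  0.01864022],
       [-0.98290834, -0.01370762, -0.18358456],
       [ 0.18379813, -0.01640111, -0.98282717]]), 't': array([ -77.79367067,  566.97069058, 1469.579084  ])}
17.0
```

```bash
cat > h.py <<'E'
from bench import *
import numpy as np, cv2
def ray(m,u,v,z):
    K,R,t=m["camera_matrix"],m["R"],m["t"]
    d=R.T@np.linalg.solve(K,[u,v,1]);c=-R.T@t
    return (c+d*(z-c[2])/d[2])[:2]
def proj(m,X):
    p=m["camera_matrix"]@(m["R"]@np.array(X,float)+m["t"]);return p[:2]/p[2]
def yaw(s=None):
    w,x,y,z=(s or state())["eef_rot"];return np.arctan2(2*(x*y+w*z),1-2*(y*y+z*z))
def rel(X):
    s=state();w,x,y,z=s["eef_rot"]
    from scipy.spatial.transform import Rotation as Ro
    return Ro.from_quat([x,y,z,w]).inv().apply(np.array(X,float)-s["eef_pos"])
E
python3 - <<'E'
from h import *
a=cv2.imread("pics/top0.png")[120:290,170:450];cv2.imwrite("pics/a.png",cv2.resize(a,None,fx=2.8,fy=2.8,interpolation=2))
b=cv2.imread("pics/scene0.png")[170:370,170:460];cv2.imwrite("pics/b.png",cv2.resize(b,None,fx=2.7,fy=2.7,interpolation=2))
m=camera_model("top");n=camera_model("scene")
for r,z in(((350,200,368,218),11),((393,183,413,203),11),((398,226,419,247),11),((339,232,363,252),11),((200,229,236,259),20),((267,197,308,238),40),((321,146,344,170),37),((276,149,300,174),10),((366,147,385,168),51)):
    print(r,ray(m,(r[0]+r[2])/2,(r[1]+r[3])/2,z))
for r in((300,280,326,302),(408,287,437,316),(373,322,399,351)): print(ray(n,(r[0]+r[2])/2,(r[1]+r[3])/2,11))
E
```

```text
(350, 200, 368, 218) [ 551.47037959 -204.83324987]
(393, 183, 413, 203) [ 602.39633663 -338.45177656]
(398, 226, 419, 247) [ 470.36766137 -352.14741593]
(339, 232, 363, 252) [ 451.80691038 -180.53678129]
(200, 229, 236, 259) [440.10897272 211.06819264]
(267, 197, 308, 238) [518.37769239   8.18074331]
(321, 146, 344, 170) [ 701.38175065 -123.18675314]
(276, 149, 300, 174) [695.62174252  11.19586316]
(366, 147, 385, 168) [ 701.09159379 -250.80255226]
[ 451.00971929 -177.41337698]
[ 600.23199796 -350.87251554]
[ 468.07832035 -363.73535972]
```

View pics/a.png

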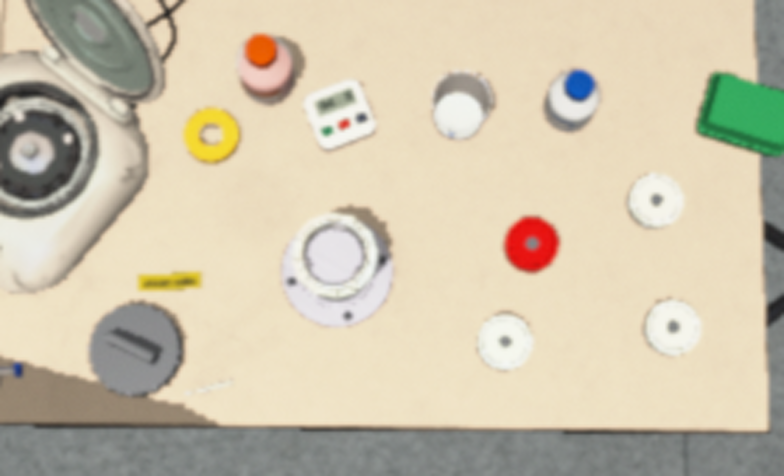

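View pics/b.png

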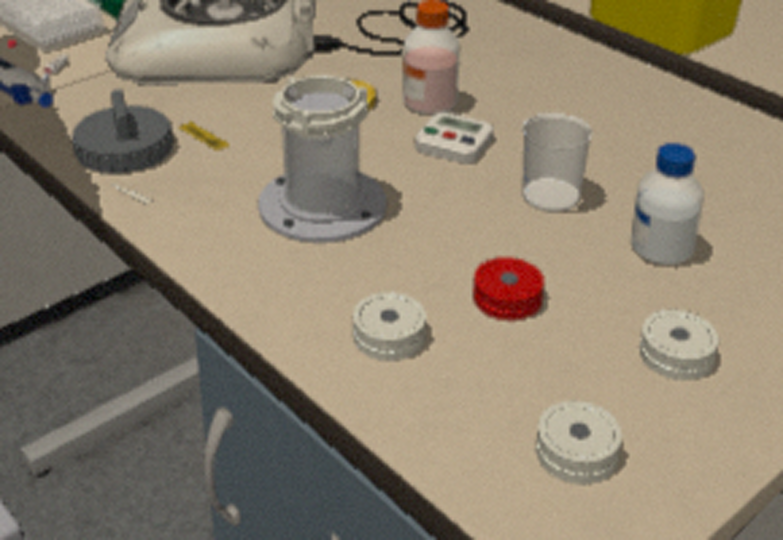

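Top view: white cassettes at about (350,242), (404,191), (410,237) px, with a red look-alike that isn't wanted. The canister mouth is near (290,211) and the cap near (218,243). The scene view agrees: three white cassettes are present.

Run:
```python
from h import *
m=camera_model("top");n=camera_model("scene")
for k,u,v in(("A",(350.4,241.8),(314.1,286.7)),("B",(404.3,191.4),(421.9,293.7)),("C",(410.4,236.8),(384.8,329.6))):
    print(k,ray(m,*u,22),ray(n,*v,22))
print(ray(m,289.6,211,120),ray(n,170+321/2.7,170+98/2.7,120))
print("wing",ray(m,217.5,243.2,55))
print(rel([452,-180,150]),yaw())
w=camera_model("wrist");print(w["R"],-w["R"].T@w["t"],w["camera_matrix"])
```

```text
A [ 451.20469622 -177.80531509] [ 453.22009903 -178.27987707]
B [ 605.11268741 -340.38345644] [ 607.75565295 -342.19719631]
C [ 468.24359619 -355.57837507] [ 470.65573598 -357.37908664]
[ 5.24528265e+02 -1.54761831e-01] [523.88583088  -7.28863538]
wing [438.90812907 206.72066445]
[-485.57141711 -619.48504951   74.26359192] 2.6998031060109544
[[ 4.27304215e-01  9.04107834e-01 -3.64401761e-04]
 [ 8.71657324e-01 -4.11860202e-01  2.65677781e-01]
 [ 2.40051281e-01 -1.13842869e-01 -9.64061815e-01]] [217.70251306 616.19153499 373.45987805] [[332.92917781   0.         319.00370908]
 [  0.         332.92917781 196.00561701]
 [  0.           0.           1.        ]]
```

Call:
drive_tool --deltas "0 0 0 -0.035 0 0 -0.11;0 0 0 -0.035 0 0 -0.11;0 0 0 -0.03 0 0 -0.11;0 0 0 0 0 0 -0.11; 0 0 0 0 0 0 0" --force 30

```text
t: 1.22
eef_pos: [278.7, 589.2, 328.0]
eef_rot: [0.001, 0.0, 1.0, 0.003]
contact_force: [0.2, -0.2, -0.0]
grip_width: 85.9
gripper_force: 0.0
```

Call:
drive_tool --deltas "0 -0.0138 -0.037 0 0 0 0;0 -0.0138 -0.037 0 0 0 0;0 -0.0138 -0.037 0 0 0 0;0 -0.0138 -0.037 0 0 0 0;0 -0.0138 -0.037 0 0 0 0;0 -0.0138 -0.037 0 0 0 0;0 -0.0138 -0.037 0 0 0 0;0 -0.0138 -0.037 0 0 0 0;0 -0.0138 -0.037 0 0 0 0;0 -0.0138 -0.037 0 0 0 0;0 -0.0138 -0.037 0 0 0 0;0 -0.0138 -0.037 0 0 0 0;0 -0.0138 -0.037 0 0 0 0;0 -0.0138 -0.037 0 0 0 0;0 -0.0138 -0.037 0 0 0 0;0 -0.0138 -0.037 0 0 0 0;0 0 0 0 0 0 0;0 0 0 0 0 0 0"

```text
t: 2.72
eef_pos: [497.0, -8.2, 322.9]
eef_rot: [-0.001, 0.006, 1.0, -0.0]
contact_force: [0.5, 1.5, -0.3]
grip_width: 85.3
gripper_force: 0.0
```

```bash
cat >> h.py <<'E'
def snap(tag):
    m=camera_model("wrist");im=camera("wrist");cv2.imwrite(f"pics/{tag}.png",im);np.savez(f"pics/{tag}.npz",**m);return m,im
E
python3 - <<'E'
from h import *
s=state();print(s["eef_pos"],s["eef_rot"],s["contact_force"])
m,im=snap("w_can")
for q in("canister_rim","cap","cassette0"): print(q,[(round(d["conf"],2),[round(x) for x in d["rect"]]) for d in search_frame("wrist",q)])
print(proj(m,[523,-3,120]))
E
```

```text
[497.01620686  -8.220647   322.93676209] [-1.31686750e-03  5.83181769e-03  9.99982050e-01 -3.93897011e-04] [ 0.48050566  1.54047392 -0.32793427]
canister_rim [(0.83, [287, 133, 365, 227])]
cap [(0.89, [441, 72, 523, 151]), (0.63, [304, 171, 353, 218])]
cassette0 [(0.85, [39, 117, 95, 160]), (0.85, [172, 102, 219, 146]), (0.62, [69, 213, 121, 252]), (0.61, [160, 176, 206, 222])]
[324.42769795 192.57732055]
```

View pics/w_can.png

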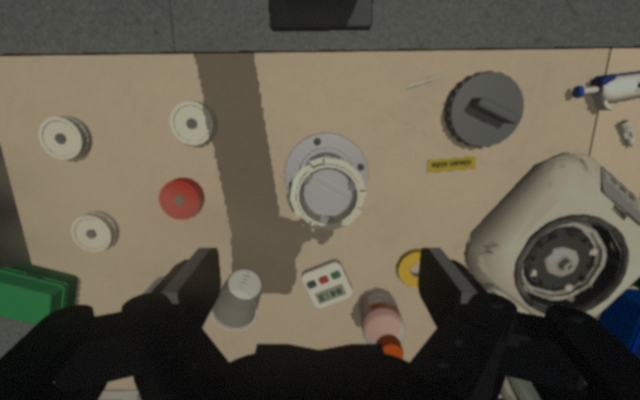

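The wrist view shows the rim around (328,190), cassettes at (191,123), (63,137) and (93,232), red at (181,199), and the cap at (484,109). I'll zoom in on the rim and cap.

Run:
```python
from h import *
im=cv2.imread("pics/w_can.png")
a=cv2.resize(im[130:250,270:390],None,fx=4.5,fy=4.5,interpolation=2);m=np.load("pics/w_can.npz")
def tgt(c,r,z,col):
    for t in np.linspace(0,6.28,90):
        u=(proj(m,[c[0]+r*np.cos(t),c[1]+r*np.sin(t),z])-[270,130])*4.5
        cv2.circle(a,tuple(int(x) for x in u),1,col,-1)
tgt((523,-3),33,120,(0,0,255));tgt((523,-3),60,8,(255,0,0))
cv2.imwrite("pics/c1.png",a)
for u,v,z in((191,121.5,22),(62,136,22),(91.5,231,22)):print(ray(m,u,v,z))
```

```text
[ 449.60097982 -177.38894843]
[ 466.56353877 -352.07220458]
[ 602.27732778 -338.52904587]
```

View pics/c1.png

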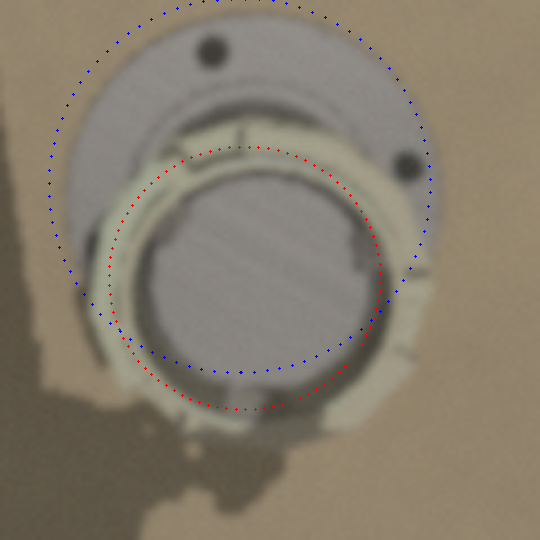

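Call:
drive_tool --deltas "0 0.008 -0.0283 0.02 0 0 0;0 0.008 -0.0283 0.02 0 0 0;0 0.008 -0.0283 0.02 0 0 0;0 0.008 -0.0283 0.02 0 0 0;0 0.008 -0.0283 0.02 0 0 0;0 0.007 -0.0283 0.02 0 0 0;0 0 0 0.025 0 0 0;0 0 0 0.025 0 0 0;0 0 0 0.025 0 0 0;0 0 0 0 0 0 0;0 0 0 0 0 0 0;0 0 0 0 0 0 0"

```text
t: 3.92
eef_pos: [451.5, -173.8, 130.2]
eef_rot: [0.001, -0.0, 1.0, -0.0]
contact_force: [0.9, -0.1, 0.7]
grip_width: 85.6
gripper_force: 0.0
```

```bash
cat >> h.py <<'E'
def hub(m,im,guess,z=22):
    "dark hub centre near the expected world xy"
    u=proj(m,[*guess,z]);x0,y0=[max(0,int(a)-22) for a in u]
    g=cv2.cvtColor(im,cv2.COLOR_BGR2GRAY)[y0:y0+44,x0:x0+44]
    n,l,st,ce=cv2.connectedComponentsWithStats((g<125).astype(np.uint8))
    out=[]
    for i in range(1,n):
        if 15<st[i,4]<500: out.append((st[i,4],np.round(ray(m,ce[i][0]+x0,ce[i][1]+y0,z),1)))
    return u,out
E
python3 - <<'E'
from h import *
s=state();print(s["eef_pos"],s["eef_rot"])
m,im=snap("w_A");print(hub(m,im,(450,-178)))
E
```

```text
[ 451.45769069 -173.77046669  130.22433265] [ 6.34404406e-04 -3.81450914e-05  9.99999795e-01 -7.23830385e-05]
(array([314.00852929, 188.95300315]), [])
```

View pics/w_A.png

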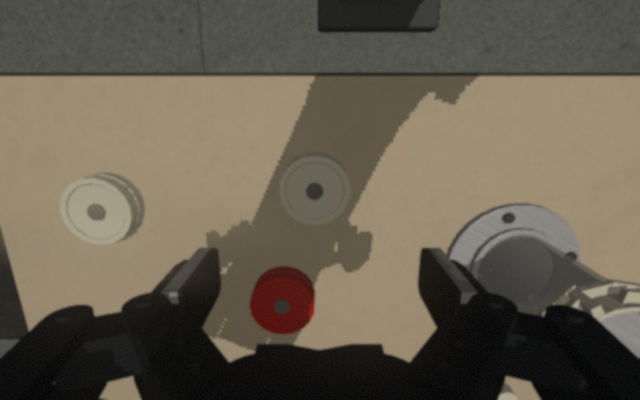

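The hub shows at (314.5,190.5) px, which puts cassette A at about (451,-177.6). The path down is clear.

Call:
drive_tool --deltas "0 0 -0.004 0.02 0 0 0;0 0 0 0.025 0 0 0;0 0 0 0.025 0 0 0;0 0 0 0.02 0 0 0;0 0 0 0.012 0 0 0;0 0 0 0 0 0 0;0 0 0 0 0 0 0" --force 30

```text
t: 4.55
eef_pos: [451.3, -178.6, 28.1]
eef_rot: [0.001, 0.001, 1.0, -0.0]
contact_force: [-0.1, 0.3, 0.4]
grip_width: 85.4
gripper_force: 0.0
```

Call:
drive_tool --deltas "0 0 0 0.004 0 0 0;0.15 0 0 0 0 0 0;0.5 0 0 0 0 0 0;0.8 0 0 0 0 0 0;0.8 0 0 0 0 0 0;0.8 0 0 0 0 0 0;0.8 0 0 0 0 0 0;0.8 0 0 0 0 0 0;0.8 0 0 -0.02 0 0 0;0.8 0 0 -0.03 0 0 0;0.8 0 0 -0.03 0 0 0;0.8 0 0 -0.03 0 0 0;0.8 0 0 -0.03 0 0 0;0.8 0 0 0 0 0 0;0.8 0 0 0 0 0 0"

```text
t: 5.8
eef_pos: [452.1, -178.9, 165.2]
eef_rot: [0.003, 0.001, 1.0, 0.0]
contact_force: [-0.1, 0.6, -0.8]
grip_width: 17.1
gripper_force: 0.0
```

Run:
```python
from h import *
s=state();print(s["eef_pos"],s["grip_width"],s["gripper_force"],s["contact_force"])
m,im=snap("w_A2");print(proj(m,s["eef_pos"]));cv2.imwrite("pics/w_A2b.png",im[200:400,150:490])
cv2.imwrite("pics/s2.png",cv2.resize(camera("scene")[210:330,250:400],None,fx=4,fy=4))
```

```text
[ 452.08964054 -178.85760003  165.20337736] 17.074300707634702 0.0 [-0.14962437  0.56677309 -0.76657566]
[319.43622348 246.86693366]
```

View pics/s2.png

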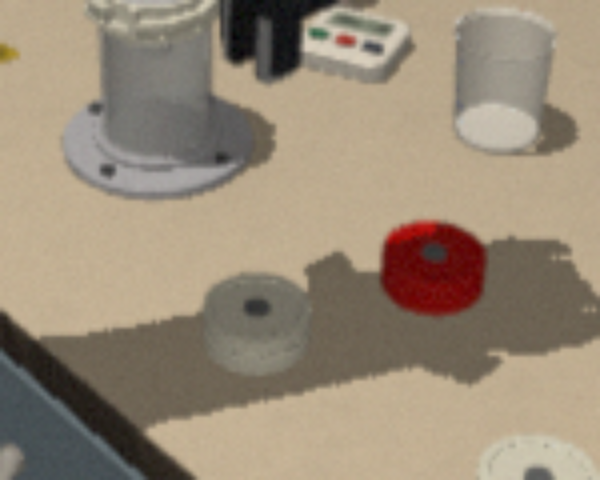

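View pics/w_A2.png

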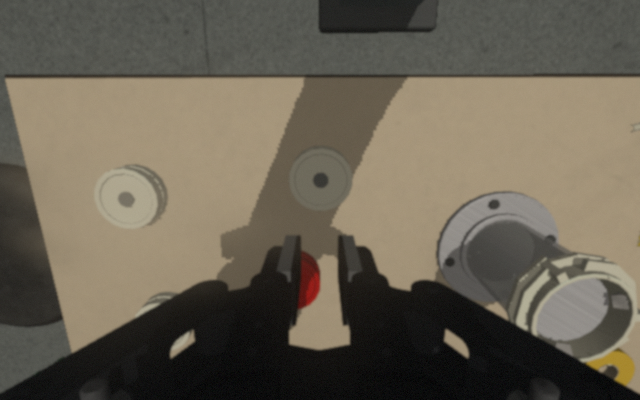

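The fingers are empty at about (320,245) px, and the cassette is undisturbed at (320.5,180). I lifted before the fingers had finished closing, so I'll retry and wait longer.

Run:
```python
from h import *
m=np.load("pics/w_A2.npz");print(ray(m,320.5,180.5,22),hub(m,cv2.imread("pics/w_A2.png"),(451,-178)))
```

```text
[ 452.214659   -177.71253726] (array([320.17966937, 179.18163619]), [])
```

Call:
drive_tool --deltas "0 0 0 0 0 0 0;0 0 0 0 0 0 0;0 0 0 0 0 0 0;0 0 0 0 0 0 0;0 0 0 0 0 0 0;0 0 0 0 0 0 0;0 0 0 0 0 0 0;0 0 0 0 0 0 0;0 0 0 0 0 0 0;0 0 0 0 0 0 0;0 0 0 0 0 0 0;0 0 0 0 0 0 0;0 0 0 0 0 0 0;0 0 0 0 0 0 0"

```text
t: 7.07
eef_pos: [450.4, -178.5, 163.3]
eef_rot: [0.0, 0.001, 1.0, 0.0]
contact_force: [0.5, -0.1, -0.5]
grip_width: 85.5
gripper_force: 0.0
```

Call:
drive_tool --deltas "0 -0.001 0.001 0.03 0 0 0;0 0 0 0.035 0 0 0;0 0 0 0.035 0 0 0;0 0 0 0.03 0 0 0;0 0 0 0.01 0 0 0;0 0 0 0 0 0 0;0.8 0 0 0 0 0 0;0.8 0 0 0 0 0 0;0.8 0 0 0 0 0 0;0.8 0 0 0 0 0 0;0.8 0 0 0 0 0 0;0.8 0 0 0 0 0 0;0.8 0 0 0 0 0 0;0.8 0 0 0 0 0 0;0.8 0 0 0 0 0 0;0.8 0 0 0 0 0 0;0.8 0 0 0 0 0 0;0.8 0 0 0 0 0 0" --force 30

```text
t: 8.57
eef_pos: [451.3, -177.5, 23.2]
eef_rot: [-0.0, 0.001, 1.0, -0.0]
contact_force: [-0.1, -0.8, 0.7]
grip_width: 17.1
gripper_force: 0.0
```

Run:
```python
from h import *
m,im=snap("w_A3")
a=cv2.resize(camera("scene")[230:330,240:390],(400,267),interpolation=2)
b=cv2.resize(im,(400,250),interpolation=3)
cv2.imwrite("pics/d.png",np.vstack([a,b]))
```

```text
(no output)
```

View pics/d.png

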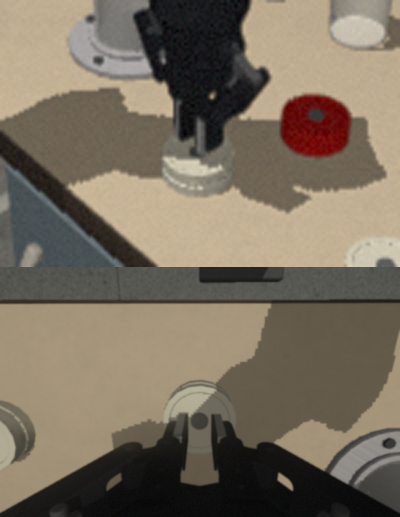

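The fingers have closed on top of the cassette, on either side of the hub, so the tips sit higher than I assumed. I'll probe downward to calibrate the tip height.

Call:
drive_tool --deltas "0.8 0 0 0.001 0 0 0;0.8 0 0 0 0 0 0;0.8 0 0 0.001 0 0 0;0.8 0 0 0 0 0 0;0.8 0 0 0 0 0 0"

```text
t: 9.08
eef_pos: [451.3, -177.5, 21.2]
eef_rot: [-0.0, 0.001, 1.0, 0.0]
contact_force: [0.3, 0.5, -0.1]
grip_width: 17.1
gripper_force: 0.0
```

Run:
```python
from h import *
m=np.load("pics/w_A2.npz")
for dz in(17,10,5,0,-5,-10): print(dz,[proj(m,[452.1+a,-178.9+8.5,165.2-dz]).round(0) for a in(-11,11)])
```

```text
17 [array([335., 214.]), array([335., 252.])]
10 [array([336., 219.]), array([336., 258.])]
5 [array([337., 222.]), array([336., 263.])]
0 [array([337., 226.]), array([337., 267.])]
-5 [array([338., 229.]), array([337., 272.])]
-10 [array([338., 234.]), array([338., 278.])]
```

Call:
drive_tool --deltas "0.8 0 0 0.001 0 0 0;0.8 0 0 0.001 0 0 0;0.8 0 0 0.001 0 0 0;0.8 0 0 0.001 0 0 0;0.8 0 0 0 0 0 0;0.8 0 0 0 0 0 0"

```text
t: 9.58
eef_pos: [451.3, -177.5, 17.2]
eef_rot: [-0.0, 0.001, 1.0, 0.0]
contact_force: [-0.2, -0.1, 0.8]
grip_width: 17.2
gripper_force: 0.0
```

Call:
drive_tool --deltas "0.8 0 0 0.001 0 0 0;0.8 0 0 0.001 0 0 0;0.8 0 0 0.001 0 0 0;0.8 0 0 0 0 0 0;0.8 0 0 0 0 0 0"

```text
t: 10.0
eef_pos: [451.5, -177.5, 15.4]
eef_rot: [-0.0, 0.001, 1.0, 0.001]
contact_force: [-2.8, 2.1, 11.5]
grip_width: 16.8
gripper_force: 5.6
```

Call:
drive_tool --deltas "0.8 0 0 0.001 0 0 0;0.8 0 0 0.001 0 0 0;0.8 0 0 0.001 0 0 0;0.8 0 0 0 0 0 0;0.8 0 0 0 0 0 0"

```text
t: 10.42
eef_pos: [451.5, -177.6, 15.2]
eef_rot: [-0.0, 0.001, 1.0, 0.003]
contact_force: [-10.8, 4.8, 38.2]
grip_width: 17.2
gripper_force: 19.3
```

Call:
drive_tool --deltas "0.8 0 0 -0.005 0 0 0;0.8 0 0 0 0 0 0"

```text
t: 10.58
eef_pos: [452.6, -178.0, 17.6]
eef_rot: [0.002, 0.001, 1.0, -0.0]
contact_force: [-0.1, -0.2, 1.2]
grip_width: 16.9
gripper_force: 0.0
```

Run:
```python
from h import *
m=np.load("pics/w_A3.npz");print(ray(m,318,245,22),proj(m,[451,-178,22]),proj(m,[451,-178,6]))
s=state();m,im=snap("w_A4");sc=camera("scene");np.savez("pics/sc.npz",**camera_model("scene"))
n=camera_model("scene")
for z in(0,22): print(z,(proj(n,[451.5,-177.5,z])-[260,220])*5)
a=cv2.resize(sc[230:330,260:360],(500,500),interpolation=2)
cv2.imwrite("pics/e.png",np.hstack([a,cv2.resize(im[150:350,260:380],(300,500))]))
print(s["eef_pos"],s["contact_force"])
```

```text
[ 450.830517   -178.21903113] [318.44936361 245.32048961] [318.50328603 233.10526022]
0 [265.75600936 374.65227941]
22 [266.24050613 334.32187873]
[ 452.5984256  -178.02525996   17.57178985] [-0.13200231 -0.17064709  1.22306238]
```

View pics/e.png

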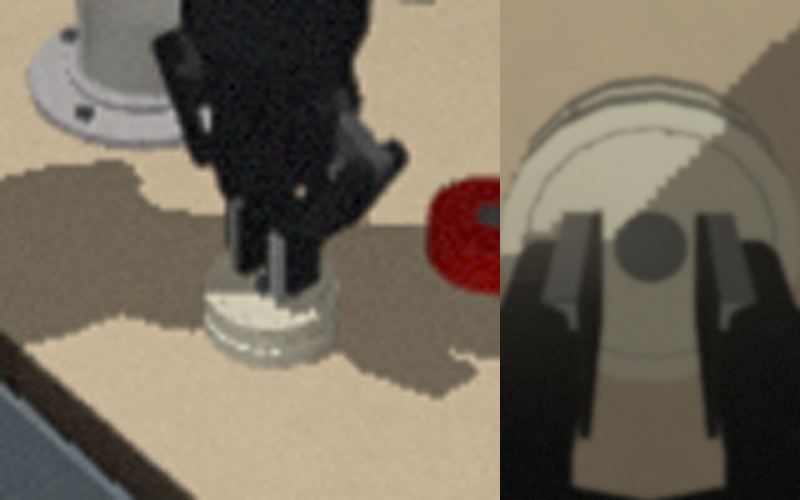

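The fingers stand on the cassette top, with the hub between the pads. Contact came at TCP z ≈ 15.6, so the tips are really about 6 mm above the reported TCP. I'll use that value from here: lift, open, and go down to TCP z ≈ 0.

Call:
drive_tool --deltas "0.8 0 0 -0.02 0 0 0;0 0 0 -0.01 0 0 0;0 0 0 0 0 0 0;0 0 0 0 0 0 0;0 0 0 0 0 0 0;0 0 0 0 0 0 0;0 0 0 0 0 0 0;0 0 0 0 0 0 0;0 0 0 0 0 0 0;0 0 0 0 0 0 0;0 0 0 0 0 0 0;0 0 0 0 0 0 0;0 0 0 0 0 0 0;0 0 0 0 0 0 0;0 0 0 0 0 0 0;0 0 0 0 0 0 0" --force 30

```text
t: 12.02
eef_pos: [451.4, -177.5, 46.3]
eef_rot: [0.0, 0.001, 1.0, 0.0]
contact_force: [-0.4, -0.1, -0.4]
grip_width: 85.5
gripper_force: 0.0
```

Call:
drive_tool --deltas "0 0 0 0.01 0 0 0;0 0 0 0.01 0 0 0;0 0 0 0.01 0 0 0;0 0 0 0.01 0 0 0;0 0 0 0.007 0 0 0;0 0 0 0 0 0 0;0 0 0 0 0 0 0"

```text
t: 12.6
eef_pos: [450.5, -177.5, -1.6]
eef_rot: [-0.001, 0.001, 1.0, 0.0]
contact_force: [0.6, 0.2, 1.2]
grip_width: 85.4
gripper_force: 0.0
```

Call:
drive_tool --deltas "0.8 0 0 -0.001 0 0 0;0.8 0 0 0 0 0 0;0.8 0 0 0 0 0 0;0.8 0 0 0 0 0 0;0.8 0 0 0 0 0 0;0.8 0 0 0 0 0 0;0.8 0 0 0 0 0 0;0.8 0 0 0 0 0 0;0.8 0 0 0 0 0 0;0.8 0 0 0 0 0 0;0.8 0 0 0 0 0 0" --force 30

```text
t: 13.52
eef_pos: [452.1, -177.7, 1.2]
eef_rot: [0.001, 0.001, 1.0, 0.0]
contact_force: [-1.2, 0.3, 5.9]
grip_width: 56.9
gripper_force: 31.4
```

Call:
drive_tool --deltas "0.8 0 0 -0.01 0 0 0;0.8 0 0 -0.03 0 0 0;0.8 0 0 -0.03 0 0 0;0.8 0 0 -0.03 0 0 0;0.8 0 0 -0.03 0 0 0;0.8 0 0 -0.03 0 0 0;0.8 0 0.01 -0.03 0 0 0;0.8 0 0.02 -0.03 0 0 0;0.8 0 0.02 -0.03 0 0 0;0.8 0 0 0 0 0 0;0.8 0 0 0 0 0 0;0.8 0 0 0 0 0 0"

```text
t: 14.52
eef_pos: [450.6, -127.8, 249.8]
eef_rot: [-0.0, 0.001, 1.0, 0.0]
contact_force: [-0.4, -0.8, -1.6]
grip_width: 56.6
gripper_force: 32.5
```

```bash
cat >> h.py <<'E'
def canfit(m,im,c,tag=None):
    "refine rim centre: warp to a top-down view of the plane z=120, 3px/mm, then overlay"
    S=4;h=55;K=m["camera_matrix"];R=m["R"];t=m["t"]
    g=np.float32([[c[0]+a,c[1]+b] for a,b in((-h,-h),(-h,h),(h,h),(h,-h))])
    src=np.float32([proj(m,[*p,120]) for p in g]);n=2*h*S
    H=cv2.getPerspectiveTransform(src,np.float32([[0,0],[n,0],[n,n],[0,n]]))
    w=cv2.warpPerspective(im,H,(n,n),flags=cv2.INTER_CUBIC)
    for r,col in((33,(0,0,255)),(41.5,(255,0,0))): cv2.circle(w,(n//2,n//2),int(r*S),col,1)
    if tag: cv2.imwrite(f"pics/{tag}.png",w)
    return w
E
python3 - <<'E'
from h import *
s=state();print(s["eef_pos"],s["grip_width"],s["gripper_force"])
m,im=snap("w_B");canfit(m,im,(526.5,0.5),"f");cv2.imwrite("pics/f.png",np.hstack([cv2.resize(im[180:400,200:540],(360,440)),cv2.imread("pics/f.png")]))
E
```

```text
[ 450.63459312 -127.76312217  249.80056854] 56.57737704318432 32.53781318664551
```

View pics/f.png

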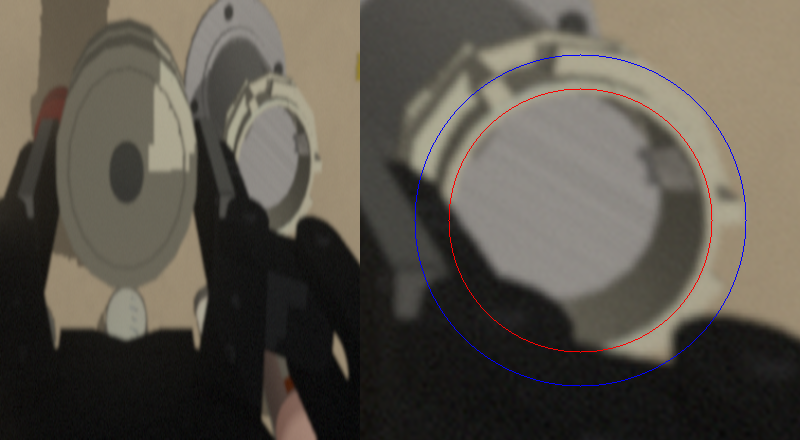

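The cassette is held with its hub at about (319,266) px. The overlaid mouth circle fits to within about 1 mm.

Run:
```python
from h import *
m=np.load("pics/w_B.npz")
for z in(266,271): print(ray(m,319,266,z))
print(rel([526.3,0,160]))
```

```text
[ 452.48805006 -127.99083527]
[ 449.91483823 -127.98727919]
[-76.10520868 128.37924528  88.83666376]
```

Call:
drive_tool --deltas "0.8 -0.015 0.025 0 0 0 0;0.8 -0.015 0.025 0 0 0 0;0.8 -0.015 0.026 0 0 0 0;0.8 -0.015 0.026 0 0 0 0;0.8 -0.016 0.026 0.01 0 0 0;0.8 0 0 0.03 0 0 0;0.8 0 0 0.03 0 0 0;0.8 0 0 0.03 0 0 0;0.8 0 0 0 0 0 0;0.8 0 0 0 0 0 0;0.8 0 0 0 0 0 0;0.8 0 0 0 0 0 0"

```text
t: 15.57
eef_pos: [529.3, -0.4, 152.0]
eef_rot: [0.002, 0.002, 1.0, 0.0]
contact_force: [0.3, -0.4, -1.1]
grip_width: 56.6
gripper_force: 32.6
```

Call:
drive_tool --deltas "0.8 0.002 0 0.015 0 0 0;0.8 0 0 0.01 0 0 0;0.8 0 0 0 0 0 0;0.8 0 0 0 0 0 0;0.8 0 0 0 0 0 0;0.8 0 0 0 0 0 0;0.8 0 0 0 0 0 0"

```text
t: 16.15
eef_pos: [526.3, 0.4, 126.0]
eef_rot: [0.001, 0.001, 1.0, 0.0]
contact_force: [-0.0, -0.0, -1.8]
grip_width: 56.8
gripper_force: 32.6
```

Call:
drive_tool --deltas "0.8 0 0 0.003 0 0 0;0.8 0 0 0.003 0 0 0;0.8 0 0 0.001 0 0 0;0.8 0 0 0.001 0 0 0;0.8 0 0 0 0 0 0;0.8 0 0 0 0 0 0"

```text
t: 16.65
eef_pos: [525.8, 0.6, 117.2]
eef_rot: [0.0, 0.001, 1.0, 0.0]
contact_force: [0.2, 0.4, 0.1]
grip_width: 56.4
gripper_force: 32.7
```

Call:
drive_tool --deltas "0.8 0 0 0.001 0 0 0;0.8 0 0 0.001 0 0 0;0.8 0 0 0 0 0 0;0.8 0 0 0 0 0 0"

```text
t: 16.98
eef_pos: [526.7, 0.6, 116.0]
eef_rot: [0.001, 0.001, 1.0, 0.0]
contact_force: [0.7, 0.9, 2.6]
grip_width: 56.4
gripper_force: 33.0
```

Call:
drive_tool --deltas "0 0 0 0 0 0 0;0 0 0 0 0 0 0;0 0 0 0 0 0 0;0 0 0 0 0 0 0;0 0 0 0 0 0 0;0 0 0 -0.015 0 0 0;0 0 0 -0.02 0 0 0;0.95 0 0 -0.02 0 0 0;0.95 0 0 0 0 0 0;0.95 0 0 0 0 0 0;0.95 0 0 0 0 0 0;0.95 0 0 0 0 0 0;0.95 0 0 0 0 0 0;0.95 0 0 0 0 0 0;0.95 0 0 0 0 0 0;0.95 0 0 0 0 0 0;0.95 0 0 0 0 0 0;0.95 0 0 0 0 0 0;0.95 0 0 0 0 0 0;0.95 0 0 0 0 0 0"

```text
t: 18.65
eef_pos: [525.7, 0.4, 170.3]
eef_rot: [0.0, 0.001, 1.0, 0.0]
contact_force: [-0.1, -0.4, 0.1]
grip_width: 4.2
gripper_force: 0.0
```

Call:
drive_tool --deltas "1 0 0 0 0 0 0;1 0 0 0 0 0 0;1 0 0 0 0 0 0;1 0 0 0 0 0 0;1 0 0 0 0 0 0;1 0 0 0 0 0 0;1 0 0 0 0 0 0"

```text
t: 19.23
eef_pos: [525.7, 0.4, 170.3]
eef_rot: [-0.0, 0.001, 1.0, -0.0]
contact_force: [0.8, 0.6, -0.4]
grip_width: 0.2
gripper_force: 0.0
```

Run:
```python
from h import *
s=state();print(s["eef_pos"],s["grip_width"],s["contact_force"])
m,im=snap("w_C")
cv2.imwrite("pics/g.png",np.hstack([cv2.resize(camera("scene")[180:270,245:335],(420,420),interpolation=2),cv2.resize(im[150:350,220:420],(380,420))[:, :380]]))
```

```text
[5.25666232e+02 3.53011835e-01 1.70261687e+02] 0.17833873800466554 [ 0.80435498  0.582179   -0.42446521]
```

View pics/g.png

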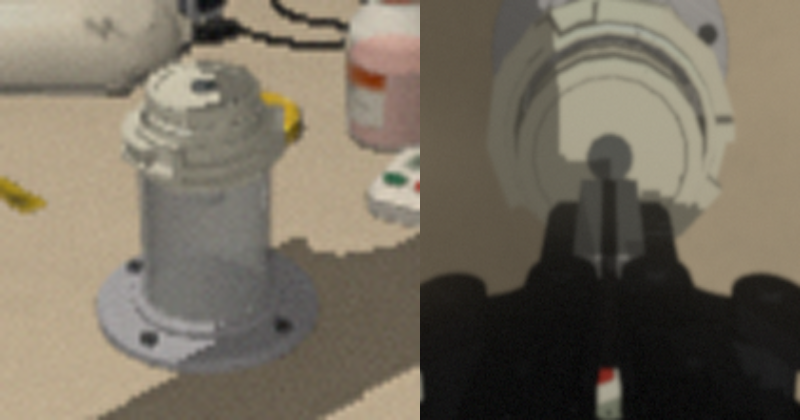

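The cassette is seated level in the mouth, with the shut fingers above its hub. Now pushing it down.

Call:
drive_tool --deltas "1 0 0 0.015 0 0 0;1 0 0 0.015 0 0 0;1 0 0 0.003 0 0 0;1 0 0 0.001 0 0 0;1 0 0 0.001 0 0 0;1 0 0 0.001 0 0 0;1 0 0 0.001 0 0 0;1 0 0 0.001 0 0 0;1 0 0 0 0 0 0;1 0 0 0 0 0 0"

```text
t: 20.17
eef_pos: [525.8, 0.4, 132.5]
eef_rot: [0.0, 0.001, 1.0, 0.0]
contact_force: [-0.7, 0.3, 1.0]
grip_width: 0.1
gripper_force: 0.0
```

Call:
drive_tool --deltas "1 0 0 0.001 0 0 0;1 0 0 0.001 0 0 0;1 0 0 0 0 0 0;1 0 0 0 0 0 0"

```text
t: 20.5
eef_pos: [525.8, 0.4, 130.3]
eef_rot: [0.0, 0.001, 1.0, -0.0]
contact_force: [-0.0, -0.1, 0.6]
grip_width: -0.4
gripper_force: 0.3
```

Call:
drive_tool --deltas "1 0 0 0.001 0 0 0;1 0 0 0.001 0 0 0;1 0 0 0.001 0 0 0;1 0 0 0 0 0 0;1 0 0 0 0 0 0"

```text
t: 20.92
eef_pos: [527.0, 0.3, 128.8]
eef_rot: [0.001, 0.001, 1.0, 0.0]
contact_force: [-1.3, -0.7, 7.4]
grip_width: -0.3
gripper_force: 3.5
```

Call:
drive_tool --deltas "1 0 0 0.002 0 0 0;1 0 0 0.002 0 0 0;1 0 0 0.002 0 0 0;1 0 0 0 0 0 0;1 0 0 0 0 0 0"

```text
t: 21.33
eef_pos: [525.6, 0.3, 121.0]
eef_rot: [-0.0, 0.001, 1.0, -0.0]
contact_force: [-0.2, -0.1, 1.3]
grip_width: -0.2
gripper_force: 0.5
```

Call:
drive_tool --deltas "1 0 0 0.004 0 0 0;1 0 0 0.004 0 0 0;1 0 0 0.004 0 0 0;1 0 0 0 0 0 0;1 0 0 0 0 0 0"

```text
t: 21.75
eef_pos: [524.9, 0.4, 108.4]
eef_rot: [-0.001, 0.001, 1.0, -0.0]
contact_force: [-0.4, -0.2, -0.2]
grip_width: 0.1
gripper_force: 0.0
```

Call:
drive_tool --deltas "1 0 0 0.002 0 0 0;1 0 0 0.001 0 0 0;1 0 0 0.001 0 0 0;1 0 0 0 0 0 0;1 0 0 0 0 0 0"

```text
t: 22.17
eef_pos: [525.5, 0.4, 105.2]
eef_rot: [-0.0, 0.001, 1.0, 0.0]
contact_force: [-1.0, -0.0, 2.8]
grip_width: 0.0
gripper_force: 1.4
```

Call:
drive_tool --deltas "1 0 0 0.001 0 0 0;1 0 0 0.001 0 0 0;1 0 0 0.001 0 0 0;1 0 0 0 0 0 0;1 0 0 0 0 0 0"

```text
t: 22.58
eef_pos: [525.7, 0.4, 102.2]
eef_rot: [0.0, 0.001, 1.0, -0.0]
contact_force: [-1.1, 0.7, 2.8]
grip_width: -0.1
gripper_force: 1.5
```

Call:
drive_tool --deltas "1 0 0 0.001 0 0 0;1 0 0 0.0005 0 0 0;1 0 0 0 0 0 0;1 0 0 0 0 0 0;1 0 0 -0.002 0 0 0;1 0 0 0 0 0 0;1 0 0 0 0 0 0"

```text
t: 23.17
eef_pos: [525.9, 0.4, 103.0]
eef_rot: [0.0, 0.001, 1.0, 0.0]
contact_force: [0.2, 0.3, 3.8]
grip_width: -0.0
gripper_force: 1.4
```

Call:
drive_tool --deltas "1 0 0 -0.001 0 0 0;1 0 0 -0.001 0 0 0;1 0 0 0 0 0 0;1 0 0 0 0 0 0;1 0 0 0 0 0 0"

```text
t: 23.58
eef_pos: [525.1, 0.3, 104.3]
eef_rot: [-0.0, 0.001, 1.0, -0.0]
contact_force: [-0.3, 0.9, -0.1]
grip_width: 0.0
gripper_force: 0.0
```

Call:
drive_tool --deltas "1 0 0 -0.01 0 0 0;1 0 0 -0.03 0 0 0;1 0 0 -0.03 0 0 0;1 0 0 0 0 0 0;1 0 0 0 0 0 0"

```text
t: 24.0
eef_pos: [527.7, 0.4, 177.4]
eef_rot: [0.003, 0.001, 1.0, 0.001]
contact_force: [-0.2, -0.7, -0.1]
grip_width: -0.1
gripper_force: 0.0
```

Run:
```python
from h import *
s=state();print(s["eef_pos"],s["contact_force"])
m,im=snap("w_D")
cv2.imwrite("pics/i.png",np.hstack([cv2.resize(camera("scene")[180:270,245:335],(420,420),interpolation=2),cv2.resize(im[150:350,220:420],(380,420))]))
```

```text
[5.27661963e+02 4.23405947e-01 1.77405626e+02] [-0.19437495 -0.73992379 -0.05737697]
```

View pics/i.png

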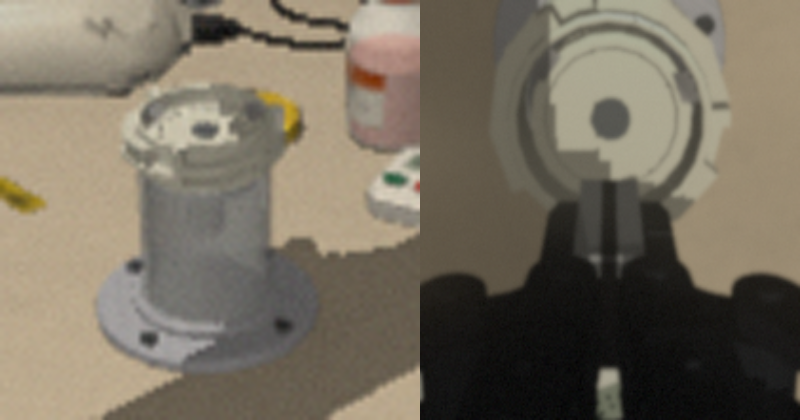

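The cassette sits below the catches, with its hub at about the mouth centre. The force fell to 0 at TCP 104.3, so it's caught. On to cassette C.

Call:
drive_tool --deltas "0 0.005 -0.03 0 0 0 0;0 0.005 -0.03 0 0 0 0;0 0.005 -0.03 0 0 0 0;0 0.005 -0.03 0 0 0 0;0 0.005 -0.03 0 0 0 0;0 0.005 -0.03 0 0 0 0;0 0.005 -0.03 0 0 0 0;0 0.005 -0.03 0 0 0 0;0 0.005 -0.03 0 0 0 0;0 0.005 -0.03 0.01 0 0 0;0 0.005 -0.03 0.02 0 0 0;0 0 -0.024 0.02 0 0 0;0 0 0 0 0 0 0;0 0 0 0 0 0 0;0 0 0 0 0 0 0;0 0 0 0 0 0 0"

```text
t: 25.43
eef_pos: [471.0, -351.8, 124.8]
eef_rot: [0.0, -0.0, 1.0, 0.001]
contact_force: [0.4, 0.5, -0.3]
grip_width: 85.3
gripper_force: 0.0
```

```bash
cat >> h.py <<'E'
def hub2(m,im,guess,z=22,rad=60):
    "cassette hub: dark blob (8 mm class) inside the silhouette nearest the guess"
    u=proj(m,[*guess,z]);best=None
    for d in silhouettes("wrist","cassette0"):
        r=d["rect"];c=np.array([(r[0]+r[2])/2,(r[1]+r[3])/2])
        if best is None or np.hypot(*(c-u))<best[0]: best=(np.hypot(*(c-u)),c,d)
    if best is None: return None
    _,c,d=best;x,y=[int(round(a)) for a in c];h=14
    g=cv2.GaussianBlur(cv2.cvtColor(im,cv2.COLOR_BGR2GRAY),(3,3),0)[y-h:y+h,x-h:x+h]
    _,b=cv2.threshold(g,0,1,cv2.THRESH_BINARY_INV+cv2.THRESH_OTSU)
    n,l,st,ce=cv2.connectedComponentsWithStats(b)
    px=[(int(st[i,4]),(ce[i]+[x-h,y-h]).round(1),ray(m,*(ce[i]+[x-h,y-h]),z).round(1)) for i in range(1,n) if st[i,4]>20]
    return u.round(1),d["conf"],d["rect"],px
E
python3 - <<'E'
from h import *
s=state();print(s["eef_pos"],s["grip_width"])
m,im=snap("w_E");print(hub2(m,im,(468.5,-355)))
print([(round(d["conf"],2),ray(m,(d["rect"][0]+d["rect"][2])/2,(d["rect"][1]+d["rect"][3])/2,15).round()) for d in search_frame("wrist","cassette0")])
E
```

```text
[ 470.96828016 -351.84999852  124.83278133] 85.30966760842263
(array([315.1, 189.5]), 0.78, [277.6, 150.8, 352.5, 227.6], [(256, array([313.7, 190.5]), array([ 469.3, -356.1]))])
[(0.97, array([ 469., -355.])), (0.87, array([ 550., -204.])), (0.6, array([ 606., -376.]))]
```

Call:
drive_tool --deltas "0 0.002 -0.004 0.03 0 0 0;0 0 0 0.03 0 0 0;0 0 0 0.03 0 0 0;0 0 0 0.02 0 0 0;0 0 0 0.013 0 0 0;0 0 0 0 0 0 0;0 0 0 0 0 0 0"

```text
t: 26.17
eef_pos: [468.5, -357.2, 2.1]
eef_rot: [0.0, 0.0, 1.0, 0.0]
contact_force: [0.5, 0.4, 0.9]
grip_width: 85.6
gripper_force: 0.0
```

Call:
drive_tool --deltas "0.8 0 0 0.001 0 0 0;0.8 0 0 0 0 0 0;0.8 0 0 0 0 0 0;0.8 0 0 0 0 0 0;0.8 0 0 0 0 0 0;0.8 0 0 0 0 0 0;0.8 0 0 0 0 0 0;0.8 0 0 0 0 0 0;0.8 0 0 0 0 0 0;0.8 0 0 0 0 0 0;0.8 0 0 0 0 0 0" --force 30

```text
t: 27.08
eef_pos: [469.5, -358.5, 2.8]
eef_rot: [0.002, 0.001, 1.0, -0.001]
contact_force: [-1.4, 1.3, 6.4]
grip_width: 56.3
gripper_force: 31.6
```

Call:
drive_tool --deltas "0.8 0 0 -0.01 0 0 0;0.8 0 0 -0.03 0 0 0;0.8 0 0 -0.035 0 0 0;0.8 0 0 -0.035 0 0 0;0.8 0 0 -0.035 0 0 0;0.8 -0.005 0.03 -0.035 0 0 0;0.8 -0.005 0.03 0 0 0 0;0.8 -0.005 0.03 0 0 0 0;0.8 -0.005 0.03 0 0 0 0;0.8 -0.005 0.03 0 0 0 0;0.8 -0.005 0.03 0 0 0 0;0.8 -0.005 0.03 0 0 0 0;0.8 -0.005 0.03 0 0 0 0;0.8 -0.005 0.03 0 0 0 0;0.8 -0.005 0.03 0 0 0 0;0.8 -0.005 0.03 0 0 0 0;0.8 -0.002 0.028 0 0 0 0;0.8 0 0 0 0 0 0;0.8 0 0 0 0 0 0;0.8 0 0 0 0 0 0"

```text
t: 28.75
eef_pos: [524.9, -3.4, 177.5]
eef_rot: [0.0, 0.001, 1.0, -0.0]
contact_force: [-0.2, -0.4, -0.8]
grip_width: 56.3
gripper_force: 32.2
```

Call:
drive_tool --deltas "0.8 0 0 0 0 0 0;0.8 0 0 0 0 0 0;0.8 0 0 0 0 0 0"

```text
t: 29.0
eef_pos: [525.0, -4.3, 177.3]
eef_rot: [0.0, 0.002, 1.0, -0.0]
contact_force: [0.2, 0.5, -0.6]
grip_width: 56.2
gripper_force: 32.2
```

Run:
```python
from h import *
s=state();print(s["eef_pos"],s["grip_width"],s["contact_force"]);z=s["eef_pos"][2]
m,im=snap("w_F");print(hub2(m,im,s["eef_pos"][:2],z+20.5))
```

```text
[524.98893896  -4.25880172 177.34043378] 56.17860312580933 [ 0.23238886  0.48188867 -0.6421806 ]
(array([319.5, 266.7]), 0.95, [253.8, 188.6, 388.3, 324.1], [(537, array([319.5, 259.6]), array([521.7,  -4.2]))])
```

Run:
```python
from h import *
for f,z in(("w_F",177.3+20),("w_B",249.8+21.5)):
    m=np.load(f"pics/{f}.npz");g=cv2.cvtColor(cv2.imread(f"pics/{f}.png"),cv2.COLOR_BGR2GRAY)[225:305,285:355]
    _,b=cv2.threshold(g,0,1,cv2.THRESH_BINARY_INV+cv2.THRESH_OTSU)
    n,l,st,ce=cv2.connectedComponentsWithStats(b)
    for i in range(1,n):
        if st[i,4]>50: print(f,st[i],ce[i]+[285,225],ray(m,*(ce[i]+[285,225]),z))
```

```text
w_F [   0    0   70   80 4110] [314.25352798 272.86569343] [528.16027311  -6.51950791]
w_B [   0    0   70   80 5122] [316.79910191 266.14057009] [ 449.82420879 -128.91622623]
```

Call:
drive_tool --deltas "0.8 -0.0015 0.0045 0.02 0 0 0;0.8 0 0 0.02 0 0 0;0.8 0 0 0.01 0 0 0;0.8 0 0 0 0 0 0;0.8 0 0 0 0 0 0;0.8 0 0 0 0 0 0;0.8 0 0 0 0 0 0"

```text
t: 29.68
eef_pos: [527.8, 1.6, 128.4]
eef_rot: [0.001, 0.001, 1.0, 0.0]
contact_force: [-0.6, 0.4, -0.4]
grip_width: 56.4
gripper_force: 32.2
```

Call:
drive_tool --deltas "0.8 0 0 0.003 0 0 0;0.8 0 0 0.003 0 0 0;0.8 0 0 0.001 0 0 0;0.8 0 0 0 0 0 0;0.8 0 0 0 0 0 0;0.8 0 0 0 0 0 0"

```text
t: 30.18
eef_pos: [526.7, 1.8, 120.3]
eef_rot: [0.0, 0.001, 1.0, -0.0]
contact_force: [-0.4, 0.6, 0.1]
grip_width: 56.2
gripper_force: 32.2
```

Call:
drive_tool --deltas "0.8 0.0005 -0.0015 0.001 0 0 0;0.8 0 0 0.001 0 0 0;0.8 0 0 0 0 0 0;0.8 0 0 0 0 0 0;0.8 0 0 0 0 0 0"

```text
t: 30.6
eef_pos: [526.5, 0.4, 118.4]
eef_rot: [0.0, 0.001, 1.0, 0.0]
contact_force: [0.9, 0.1, 0.7]
grip_width: 56.3
gripper_force: 32.4
```

Call:
drive_tool --deltas "0.8 0 0 0.001 0 0 0;0.8 0 0 0.001 0 0 0;0.8 0 0 0 0 0 0;0.8 0 0 0 0 0 0"

```text
t: 30.93
eef_pos: [527.0, 0.5, 117.2]
eef_rot: [0.001, 0.001, 1.0, 0.0]
contact_force: [-0.3, 0.9, 5.8]
grip_width: 56.6
gripper_force: 32.8
```

Seated. Release, raise and shut the fingers, then push.

Call:
drive_tool --deltas "0 0 0 0 0 0 0;0 0 0 0 0 0 0;0 0 0 0 0 0 0;0 0 0 0 0 0 0;0 0 0 0 0 0 0;0 0 0 -0.015 0 0 0;0 0 0 -0.02 0 0 0;1 0 0 -0.02 0 0 0;1 0 0 0 0 0 0;1 0 0 0 0 0 0;1 0 0 0 0 0 0;1 0 0 0 0 0 0;1 0 0 0 0 0 0;1 0 0 0 0 0 0;1 0 0 0 0 0 0;1 0 0 0 0 0 0;1 0 0 0 0 0 0;1 0 0 0 0 0 0;1 0 0 0 0 0 0;1 0 0 0 0 0 0"

```text
t: 32.6
eef_pos: [526.2, 0.3, 171.2]
eef_rot: [0.0, 0.001, 1.0, -0.0]
contact_force: [0.6, -0.1, -0.1]
grip_width: -0.2
gripper_force: 0.0
```

Call:
drive_tool --deltas "1 0 0 0 0 0 0;1 0 0 0 0 0 0;1 0 0 0 0 0 0;1 0 0 0 0 0 0;1 0 0 0 0 0 0;1 0 0 0 0 0 0;1 0 0 0 0 0 0"

```text
t: 33.18
eef_pos: [526.2, 0.4, 171.2]
eef_rot: [-0.0, 0.001, 1.0, 0.0]
contact_force: [0.0, 0.3, 0.1]
grip_width: -0.3
gripper_force: 0.0
```

Run:
```python
from h import *
s=state();print(s["eef_pos"],s["grip_width"],s["contact_force"])
m,im=snap("w_G");print(hub2(m,im,(526,0),137))
m=np.load("pics/w_C.npz");print(proj(m,[526,0,137]))
```

```text
[5.26154399e+02 3.69010602e-01 1.71228283e+02] -0.26799455132555855 [0.01041371 0.30528932 0.11695767]
(array([318.8, 222.4]), 0.96, [275.4, 168.7, 373.2, 256.5], [(274, array([320.1, 220.1]), array([524.6,   0.8]))])
[318.75717504 223.77101074]
```

Call:
drive_tool --deltas "1 0 0 0.02 0 0 0;1 0 0 0.015 0 0 0;1 0 0 0.002 0 0 0;1 0 0 0.002 0 0 0;1 0 0 0.001 0 0 0;1 0 0 0.001 0 0 0;1 0 0 0.001 0 0 0;1 0 0 0.001 0 0 0;1 0 0 0.001 0 0 0;1 0 0 0.001 0 0 0;1 0 0 0.001 0 0 0;1 0 0 0.001 0 0 0;1 0 0 0.001 0 0 0;1 0 0 0 0 0 0"

```text
t: 34.45
eef_pos: [528.4, -0.0, 126.9]
eef_rot: [0.002, 0.001, 1.0, 0.001]
contact_force: [-4.4, -1.0, 11.9]
grip_width: 0.1
gripper_force: 5.7
```

Call:
drive_tool --deltas "1 0 0 0.002 0 0 0;1 0 0 0.002 0 0 0;1 0 0 0.002 0 0 0;1 0 0 0.002 0 0 0;1 0 0 0.002 0 0 0;1 0 0 0.002 0 0 0;1 0 0 0.001 0 0 0;1 0 0 0 0 0 0;1 0 0 0 0 0 0"

```text
t: 35.2
eef_pos: [528.6, 0.1, 111.8]
eef_rot: [0.003, 0.001, 1.0, 0.0]
contact_force: [1.9, -1.4, 4.2]
grip_width: -0.1
gripper_force: 2.1
```

Call:
drive_tool --deltas "1 0 0 0.001 0 0 0;1 0 0 0.001 0 0 0;1 0 0 0 0 0 0;1 0 0 0 0 0 0;1 0 0 0 0 0 0"

```text
t: 35.62
eef_pos: [528.2, 0.2, 109.4]
eef_rot: [0.002, 0.001, 1.0, 0.0]
contact_force: [2.4, -1.2, 5.8]
grip_width: 0.1
gripper_force: 2.7
```

Call:
drive_tool --deltas "1 0 0 0.002 0 0 0;1 0 0 0.002 0 0 0;1 0 0 0.001 0 0 0;1 0 0 0 0 0 0;1 0 0 0 0 0 0"

```text
t: 36.03
eef_pos: [526.8, 0.4, 103.6]
eef_rot: [0.001, 0.001, 1.0, 0.0]
contact_force: [0.4, -0.7, 4.5]
grip_width: -0.2
gripper_force: 2.2
```

Call:
drive_tool --deltas "1 0 0 0.001 0 0 0;1 0 0 0.001 0 0 0;1 0 0 0.001 0 0 0;1 0 0 0 0 0 0;1 0 0 0 0 0 0"

```text
t: 36.45
eef_pos: [526.4, 0.5, 100.2]
eef_rot: [0.0, 0.001, 1.0, 0.0]
contact_force: [3.0, -0.1, 4.0]
grip_width: 0.0
gripper_force: 2.2
```

Call:
drive_tool --deltas "1 0 0 -0.001 0 0 0;1 0 0 -0.001 0 0 0;1 0 0 -0.001 0 0 0;1 0 0 0 0 0 0;1 0 0 0 0 0 0"

```text
t: 36.87
eef_pos: [526.3, 0.4, 103.4]
eef_rot: [0.0, 0.001, 1.0, 0.0]
contact_force: [3.6, -0.4, 4.8]
grip_width: 0.0
gripper_force: 2.4
```

Call:
drive_tool --deltas "1 0 0 -0.001 0 0 0;1 0 0 -0.001 0 0 0;1 0 0 0 0 0 0;1 0 0 0 0 0 0;1 0 0 0 0 0 0"

```text
t: 37.28
eef_pos: [523.9, 0.3, 104.2]
eef_rot: [-0.002, 0.001, 1.0, -0.0]
contact_force: [-2.1, 0.7, 1.2]
grip_width: 0.3
gripper_force: 1.0
```

Call:
drive_tool --deltas "1 0 0 -0.001 0 0 0;1 0 0 -0.001 0 0 0;1 0 0 0 0 0 0;1 0 0 0 0 0 0;1 0 0 0 0 0 0"

```text
t: 37.7
eef_pos: [526.1, 0.3, 107.1]
eef_rot: [-0.0, 0.001, 1.0, -0.0]
contact_force: [0.4, 0.2, 0.7]
grip_width: -0.1
gripper_force: 0.0
```

Call:
drive_tool --deltas "1 0 0 -0.01 0 0 0;1 0 0 -0.03 0 0 0;1 0 0 -0.03 0 0 0;1 0 0 0 0 0 0;1 0 0 0 0 0 0;1 0 0 0 0 0 0"

```text
t: 38.2
eef_pos: [526.0, 0.4, 177.5]
eef_rot: [0.0, 0.001, 1.0, 0.0]
contact_force: [-0.4, 0.3, -0.8]
grip_width: 0.1
gripper_force: 0.0
```

Run:
```python
from h import *
s=state();print(s["eef_pos"],s["contact_force"])
m,im=snap("w_H");print(hub2(m,im,(526,0),111))
sc=camera("scene");ref=cv2.imread("pics/i.png")[:, :420];a=cv2.resize(sc[180:270,245:335],(420,420),interpolation=2)
gen=cv2.imread("pics/g.png")[:, :420]
roi=np.s_[60:200,120:290]
print("diff to caught",cv2.absdiff(a,ref)[roi].mean(),"to seated",cv2.absdiff(a,gen)[roi].mean())
```

```text
[5.26042608e+02 4.34941907e-01 1.77520552e+02] [-0.3984664   0.32028685 -0.76358926]
(array([318.6, 206.2]), 0.87, [279.7, 165.2, 365.0, 243.3], [(325, array([320.2, 205.5]), array([525.5,   1.1]))])
diff to caught 3.66406162464986 to seated 14.23672268907563
```

Call:
drive_tool --deltas "0 -0.006 -0.029 0 0 0 0;0 -0.006 -0.029 0 0 0 0;0 -0.006 -0.029 0 0 0 0;0 -0.006 -0.029 0 0 0 0;0 -0.006 -0.029 0 0 0 0;0 -0.006 -0.029 0 0 0 0;0 -0.006 -0.029 0 0 0 0;0 -0.006 -0.029 0 0 0 0;0 -0.006 -0.029 0 0 0 0;0 -0.006 -0.029 0.01 0 0 0;0 -0.006 -0.029 0.02 0 0 0;0 -0.007 -0.029 0.02 0 0 0;0 0 0 0 0 0 0;0 0 0 0 0 0 0;0 0 0 0 0 0 0;0 0 0 0 0 0 0"

```text
t: 39.68
eef_pos: [599.5, -346.0, 127.5]
eef_rot: [0.0, -0.0, 1.0, 0.001]
contact_force: [0.6, -1.1, 0.6]
grip_width: 85.4
gripper_force: 0.0
```

Run:
```python
from h import *
s=state();print(s["eef_pos"],s["grip_width"])
m,im=snap("w_J");print(hub2(m,im,(603,-340)))
print([(round(d["conf"],2),ray(m,(d["rect"][0]+d["rect"][2])/2,(d["rect"][1]+d["rect"][3])/2,15).round()) for d in search_frame("wrist","cassette0")])
```

```text
[ 599.45469155 -345.97433288  127.49565895] 85.43162647088418
(array([326.6, 196. ]), 0.88, [245.2, 184.0, 316.7, 253.9], [(318, array([280.6, 224.2]), array([ 626.7, -377.2]))])
[(0.96, array([ 624., -379.])), (0.91, array([ 559., -208.]))]
```

Cassette B has been knocked to about (627,-377). I'll re-centre over it and check again.

Call:
drive_tool --deltas "0 -0.014 -0.016 0 0 0 0;0 -0.013 -0.016 0 0 0 0;0 0 0 0 0 0 0;0 0 0 0 0 0 0;0 0 0 0 0 0 0;0 0 0 0 0 0 0"

```text
t: 40.33
eef_pos: [625.4, -378.6, 127.4]
eef_rot: [0.0, 0.0, 1.0, 0.001]
contact_force: [0.3, 0.3, 0.2]
grip_width: 85.6
gripper_force: 0.0
```

Run:
```python
from h import *
s=state();print(s["eef_pos"],s["grip_width"])
m,im=snap("w_K");print(hub2(m,im,(626.7,-377)))
```

```text
[ 625.43261827 -378.57081808  127.41649309] 85.56795933530773
(array([321.2, 193.3]), 0.94, [284.5, 155.1, 359.5, 225.0], [(239, array([320.8, 191.1]), array([ 624.9, -377.3]))])
```

Call:
drive_tool --deltas "0 0 0.001 0.03 0 0 0;0 0 0 0.03 0 0 0;0 0 0 0.03 0 0 0;0 0 0 0.025 0 0 0;0 0 0 0.01 0 0 0;0 0 0 0 0 0 0;0 0 0 0 0 0 0;0 0 0 0 0 0 0"

```text
t: 41.1
eef_pos: [627.0, -380.1, 4.7]
eef_rot: [0.002, 0.001, 1.0, -0.001]
contact_force: [-0.3, -0.4, 1.0]
grip_width: 85.5
gripper_force: 0.0
```

Call:
drive_tool --deltas "0.8 0 0 0.001 0 0 0;0.8 0 0 0 0 0 0;0.8 0 0 0 0 0 0;0.8 0 0 0 0 0 0;0.8 0 0 0 0 0 0;0.8 0 0 0 0 0 0;0.8 0 0 0 0 0 0;0.8 0 0 0 0 0 0;0.8 0 0 0 0 0 0;0.8 0 0 0 0 0 0;0.8 0 0 0 0 0 0" --force 30

```text
t: 42.02
eef_pos: [626.8, -379.7, 3.5]
eef_rot: [0.001, 0.001, 1.0, -0.001]
contact_force: [-0.8, 0.3, 6.4]
grip_width: 56.3
gripper_force: 32.3
```

Call:
drive_tool --deltas "0.8 0 0 -0.01 0 0 0;0.8 0 0 -0.03 0 0 0;0.8 0 0 -0.035 0 0 0;0.8 0 0 -0.035 0 0 0;0.8 0 0 -0.035 0 0 0;0.8 0.008 0.03 -0.035 0 0 0;0.8 0.008 0.031 0 0 0 0;0.8 0.008 0.032 0 0 0 0;0.8 0.008 0.032 0 0 0 0;0.8 0.008 0.032 0 0 0 0;0.8 0.008 0.032 0 0 0 0;0.8 0.008 0.032 0 0 0 0;0.8 0.008 0.032 0 0 0 0;0.8 0.008 0.032 0 0 0 0;0.8 0.009 0.032 0 0 0 0;0.8 0.009 0.032 0 0 0 0;0.8 0.009 0.031 0 0 0 0;0.8 0 0 0 0 0 0;0.8 0 0 0 0 0 0;0.8 0 0 0 0 0 0"

```text
t: 43.68
eef_pos: [527.9, -2.5, 177.6]
eef_rot: [0.0, 0.001, 1.0, -0.0]
contact_force: [0.2, -0.4, -0.4]
grip_width: 56.3
gripper_force: 32.2
```

Call:
drive_tool --deltas "0.8 0 0 0.02 0 0 0;0.8 0 0 0.01 0 0 0;0.8 0 0 0 0 0 0;0.8 0 0 0 0 0 0;0.8 0 0 0 0 0 0;0.8 0 0 0 0 0 0"

```text
t: 44.18
eef_pos: [528.7, -2.6, 148.1]
eef_rot: [0.001, 0.001, 1.0, -0.0]
contact_force: [0.3, -0.4, -0.9]
grip_width: 56.6
gripper_force: 32.2
```

Target is TCP (527.3, 0.5), then down to contact.

Call:
drive_tool --deltas "0.8 0.001 0.003 0.01 0 0 0;0.8 0 0 0.01 0 0 0;0.8 0 0 0.005 0 0 0;0.8 0 0 0.002 0 0 0;0.8 0 0 0 0 0 0;0.8 0 0 0 0 0 0;0.8 0 0 0 0 0 0"

```text
t: 44.77
eef_pos: [527.0, 0.9, 120.4]
eef_rot: [-0.0, 0.001, 1.0, -0.0]
contact_force: [0.4, -0.3, -0.4]
grip_width: 56.2
gripper_force: 32.2
```

Call:
drive_tool --deltas "0.8 0 0 0.001 0 0 0;0.8 0 0 0.001 0 0 0;0.8 0 0 0.001 0 0 0;0.8 0 0 0 0 0 0;0.8 0 0 0 0 0 0"

```text
t: 45.18
eef_pos: [528.0, 1.0, 118.1]
eef_rot: [0.001, 0.001, 1.0, 0.0]
contact_force: [1.0, -0.2, 3.2]
grip_width: 56.6
gripper_force: 32.6
```

Contact. Release, then shut the fingers above it. Shift x by −1.5 to push at the middle.

Call:
drive_tool --deltas "0 0 0 0 0 0 0;0 0 0 0 0 0 0;0 0 0 0 0 0 0;0 0 0 0 0 0 0;0 0 0 0 0 0 0;0 0 0 -0.015 0 0 0;0 0 0 -0.02 0 0 0;1 0.0015 0 -0.02 0 0 0;1 0 0 0 0 0 0;1 0 0 0 0 0 0;1 0 0 0 0 0 0;1 0 0 0 0 0 0;1 0 0 0 0 0 0;1 0 0 0 0 0 0;1 0 0 0 0 0 0;1 0 0 0 0 0 0;1 0 0 0 0 0 0;1 0 0 0 0 0 0;1 0 0 0 0 0 0;1 0 0 0 0 0 0"

```text
t: 46.85
eef_pos: [525.6, 1.1, 172.4]
eef_rot: [0.0, 0.001, 1.0, 0.0]
contact_force: [-0.9, -0.0, 1.0]
grip_width: -0.4
gripper_force: 0.0
```

Run:
```python
from h import *
s=state();print(s["eef_pos"],s["grip_width"],s["contact_force"])
m,im=snap("w_L");print(hub2(m,im,(526,0),137))
sc=camera("scene");a=cv2.resize(sc[180:270,245:335],(420,420),interpolation=2);roi=np.s_[60:200,120:290]
print([cv2.absdiff(a,cv2.imread(f"pics/{k}.png")[:, :420])[roi].mean() for k in "ig"])
```

```text
[525.5740704    1.05407587 172.41897221] -0.4109917080586601 [-0.91494553 -0.01541782  0.99213713]
(array([317.6, 222.7]), 0.7, [269.5, 171.9, 367.1, 255.6], [(312, array([318.1, 221.1]), array([5.25e+02, 3.00e-01]))])
[np.float64(15.046638655462186), np.float64(3.9488515406162463)]
```

Call:
drive_tool --deltas "1 0 0 0 0 0 0;1 0 0 0 0 0 0;1 0 0 0.01 0 0 0;1 0 0 0 0 0 0"

```text
t: 47.33
eef_pos: [524.3, 1.2, 160.7]
eef_rot: [-0.001, 0.001, 1.0, -0.0]
contact_force: [-0.7, 0.1, -0.3]
grip_width: 0.2
gripper_force: 0.0
```

Seated, like the earlier one. Push.

Call:
drive_tool --deltas "1 0 -0.0005 0.015 0 0 0;1 0 0 0.011 0 0 0;1 0 0 0.001 0 0 0;1 0 0 0.001 0 0 0;1 0 0 0.001 0 0 0;1 0 0 0.001 0 0 0;1 0 0 0.001 0 0 0;1 0 0 0.001 0 0 0;1 0 0 0.001 0 0 0;1 0 0 0.001 0 0 0;1 0 0 0.001 0 0 0;1 0 0 0.001 0 0 0;1 0 0 0 0 0 0"

```text
t: 48.42
eef_pos: [527.4, 0.4, 128.6]
eef_rot: [0.002, 0.001, 1.0, 0.0]
contact_force: [-1.9, -0.5, 9.6]
grip_width: -0.3
gripper_force: 4.7
```

Call:
drive_tool --deltas "1 0 0 0.001 0 0 0;1 0 0 0.002 0 0 0;1 0 0 0.002 0 0 0;1 0 0 0.002 0 0 0;1 0 0 0.002 0 0 0;1 0 0 0.002 0 0 0;1 0 0 0.002 0 0 0;1 0 0 0.001 0 0 0;1 0 0 0 0 0 0;1 0 0 0 0 0 0"

```text
t: 49.25
eef_pos: [527.9, 0.3, 114.1]
eef_rot: [0.002, 0.001, 1.0, 0.0]
contact_force: [0.5, -1.5, 4.2]
grip_width: -0.2
gripper_force: 2.5
```

Call:
drive_tool --deltas "1 0 0 0.002 0 0 0;1 0 0 0.002 0 0 0;1 0 0 0.001 0 0 0;1 0 0 0.001 0 0 0;1 0 0 0 0 0 0;1 0 0 0 0 0 0"

```text
t: 49.75
eef_pos: [527.9, 0.3, 108.2]
eef_rot: [0.002, 0.001, 1.0, 0.0]
contact_force: [0.2, -0.6, 5.1]
grip_width: 0.0
gripper_force: 2.9
```

Call:
drive_tool --deltas "1 0 0 0.002 0 0 0;1 0 0 0.002 0 0 0;1 0 0 0.002 0 0 0;1 0 0 0.001 0 0 0;1 0 0 0 0 0 0;1 0 0 0 0 0 0"

```text
t: 50.25
eef_pos: [527.9, 0.3, 101.1]
eef_rot: [0.002, 0.001, 1.0, 0.0]
contact_force: [0.1, -0.6, 5.5]
grip_width: 0.2
gripper_force: 2.8
```

Call:
drive_tool --deltas "1 0 0 0.0005 0 0 0;1 0 0 0 0 0 0;1 0 0 0 0 0 0"

```text
t: 50.5
eef_pos: [527.9, 0.3, 100.8]
eef_rot: [0.002, 0.001, 1.0, 0.0]
contact_force: [-0.0, -0.4, 7.1]
grip_width: -0.1
gripper_force: 3.2
```

Call:
drive_tool --deltas "1 0 0 -0.001 0 0 0;1 0 0 -0.001 0 0 0;1 0 0 -0.001 0 0 0;1 0 0 -0.001 0 0 0;1 0 0 -0.001 0 0 0;1 0 0 -0.001 0 0 0;1 0 0 0 0 0 0;1 0 0 0 0 0 0"

```text
t: 51.17
eef_pos: [524.4, 0.7, 104.3]
eef_rot: [-0.001, 0.001, 1.0, -0.0]
contact_force: [-0.2, -0.4, 0.9]
grip_width: 0.0
gripper_force: 0.4
```

Call:
drive_tool --deltas "1 0 0 -0.03 0 0 0;1 0 0 -0.04 0 0 0;1 0 0 -0.02 0 0 0;0 0.008 0.034 0 0 0 0;0 0.016 0.034 0 0 0 0;0 0.016 0.034 0 0 0 0;0 0.016 0.034 0 0 0 0;0 0.016 0.034 0 0 0 0;0 0.016 0.034 0 0 0 0;0 0 0 0 0 0 0;0 0 0 0 0 0 0;0 0 0 0 0 0 0;0 0 0 0 0 0 0"

```text
t: 52.25
eef_pos: [438.3, 203.0, 194.6]
eef_rot: [-0.0, 0.002, 1.0, -0.001]
contact_force: [0.1, -0.5, -0.1]
grip_width: 85.5
gripper_force: 0.0
```

Run:
```python
from h import *
s=state();print(s["eef_pos"],s["grip_width"],s["q"].round(2))
sc=camera("scene");a=cv2.resize(sc[180:270,245:335],(420,420),interpolation=2);roi=np.s_[60:200,120:290]
print([cv2.absdiff(a,cv2.imread(f"pics/{k}.png")[:, :420])[roi].mean() for k in "ig"])
m,im=snap("w_M")
for d in silhouettes("wrist","cap"):
    p=d["pixels"].astype(np.uint8);M=cv2.moments(p,True);c=(M["m10"]/M["m00"],M["m01"]/M["m00"])
    print(d["conf"],np.round(d["rect"]),ray(m,*c,22))
print([(round(d["conf"],2),ray(m,(d["rect"][0]+d["rect"][2])/2,(d["rect"][1]+d["rect"][3])/2,15).round()) for d in search_frame("wrist","cassette0")])
u,v=proj(m,[437,206,40]).astype(int);cv2.imwrite("pics/k.png",cv2.resize(im[max(0,v-90):v+90,max(0,u-110):u+110],None,fx=3.3,fy=3.3));print(u,v)
```

```text
[438.26426277 203.01029393 194.57101189] 85.530262464128 [-1.02  0.1   0.53  2.04 -0.06  1.02  1.1 ]
[np.float64(13.7853081232493), np.float64(24.936960784313726)]
0.57 [277. 122. 379. 222.] [437.52684709 211.25035016]
0.23 [125. 375. 139. 399.] [693.51797543 -21.46028954]
[(0.97, array([582., -82.]))]
322 176
```

View pics/k.png

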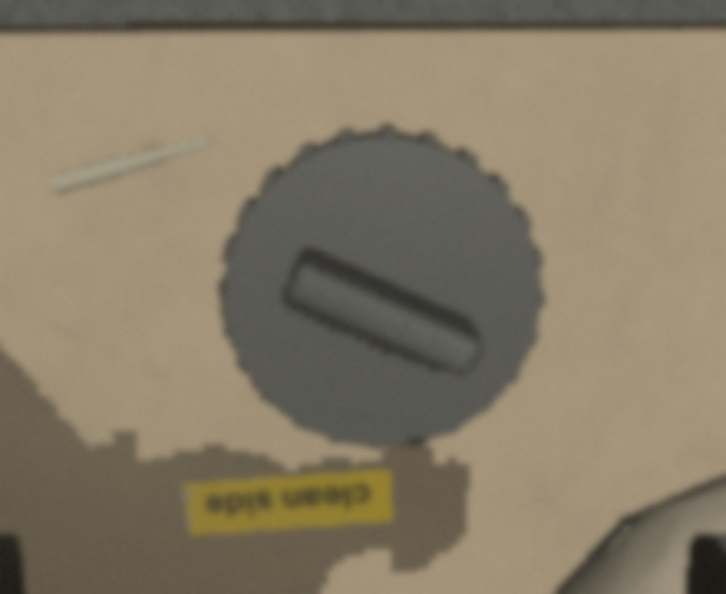

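The cap's centre is at crop (382,288). The wing's top runs from (300,280) to (470,357).

Run:
```python
from h import *
m=np.load("pics/w_M.npz")
f=lambda u,v,z: ray(m,212+u/3.3,86+v/3.3,z)
print("cap",f(382,288,25))
a,b=f(292,282,55),f(476,360,55);print(a,b,(a+b)/2,np.hypot(*(b-a)),np.degrees(np.arctan2(*(b-a)[::-1])))
a,b=f(312,248,55),f(480,322,55);print(a,b,np.degrees(np.arctan2(*(b-a)[::-1])))
a,b=f(288,300,55),f(460,375,55);print(a,b,np.degrees(np.arctan2(*(b-a)[::-1])))
```

```text
cap [436.59051623 211.02060543]
[428.75334868 186.22063858] [450.58163353 235.92498144] [439.6674911  211.07281001] 54.2862387524493 66.29071867117688
[419.61856852 191.70037774] [439.95802756 236.73980183] 65.69642920558546
[433.65963894 185.0509021 ] [454.81321317 231.65617207] 65.58727060806918
```

Call:
drive_tool --deltas "0.4 0 0.008 0 0 0 0;0.4 0 0 0.01 0 0 -0.115;0.4 0 0 0.01 0 0 -0.115;0.4 0 0 0.01 0 0 -0.115;0.4 0 0 0.01 0 0 -0.115;0.4 0 0 0.01 0 0 -0.115;0.4 0 0 0.01 0 0 -0.115;0.4 0 0 0.01 0 0 -0.115;0.4 0 0 0.01 0 0 -0.115;0.4 0 0 0.01 0 0 -0.115;0.4 0 0 0.01 0 0 -0.115;0.4 0 0 0 0 0 0;0.4 0 0 0 0 0 0;0.4 0 0 0 0 0 0;0.4 0 0 0 0 0 0"

```text
t: 53.7
eef_pos: [438.6, 213.2, 95.6]
eef_rot: [0.001, -0.542, 0.84, 0.0]
contact_force: [0.5, -0.1, -0.5]
grip_width: 51.1
gripper_force: 0.0
```

Run:
```python
from h import *
s=state();print(s["eef_pos"],s["eef_rot"],s["grip_width"],s["q"].round(2),np.degrees(yaw(s)),rel([438,211,70]))
m,im=snap("w_N")
for d in silhouettes("wrist","cap"): 
    r=d["rect"];print(d["conf"],np.round(r),ray(m,(r[0]+r[2])/2,(r[1]+r[3])/2,15))
print(proj(m,[438,211,25]))
```

```text
[438.62833643 213.15442024  95.63786557] [ 8.04391184e-04 -5.42347107e-01  8.40154133e-01  3.86136904e-05] 51.11799040909525 [-0.87  0.25  0.37  2.1  -0.13  0.8   2.3 ] -114.31282378345188 [ 2.25776926 -0.29370066 25.6349898 ]
[319.45828146 202.12381942]
```

Turning counter-clockwise raises q7 towards its limit, so I'll take the opposite (half-turn) grasp.

Call:
drive_tool --deltas "0.4 0 0 0 0 0 0.12;0.4 0 0 0 0 0 0.12;0.4 0 0 0 0 0 0.12;0.4 0 0 0 0 0 0.12;0.4 0 0 0 0 0 0.12;0.4 0 0 0 0 0 0.12;0.4 0 0 0 0 0 0.12;0.4 0 0 0 0 0 0.12;0.4 0 0 0 0 0 0.12;0.4 0 0 0 0 0 0.12;0.4 0 0 0 0 0 0.12;0.4 0 0 0 0 0 0.12;0.4 0 0 0 0 0 0.12;0.4 0 0 0 0 0 0.12"

```text
t: 54.97
eef_pos: [438.2, 213.1, 95.4]
eef_rot: [0.0, 0.266, 0.964, 0.001]
contact_force: [-1.0, 0.4, 0.7]
grip_width: 51.3
gripper_force: 0.0
```

Call:
drive_tool --deltas "0.4 0 0 0 0 0 0.12;0.4 0 0 0 0 0 0.12;0.4 0 0 0 0 0 0.12;0.4 0 0 0 0 0 0.12;0.4 0 0 0 0 0 0.12;0.4 0 0 0 0 0 0.12;0.4 0 0 0 0 0 0.12;0.4 0 0 0 0 0 0.12;0.4 0 0 0 0 0 0.12;0.4 0 0 0 0 0 0.12;0.4 0 0 0 0 0 0.12;0.4 0 0 0 0 0 0.12;0.4 0 0 0 0 0 0.02;0.4 0 0 0 0 0 0;0.4 0 0 0 0 0 0;0.4 0 0 0 0 0 0"

```text
t: 56.3
eef_pos: [437.9, 212.9, 95.0]
eef_rot: [-0.0, 0.839, 0.545, 0.0]
contact_force: [-0.1, -0.2, -0.0]
grip_width: 51.6
gripper_force: 0.0
```

Run:
```python
from h import *
s=state();print(s["eef_pos"],s["q"].round(2),np.degrees(yaw(s)),rel([438,211,70]))
m,im=snap("w_N")
for d in silhouettes("wrist","cap"): 
    r=d["rect"];print(d["conf"],np.round(r),ray(m,(r[0]+r[2])/2,(r[1]+r[3])/2,15))
print(proj(m,[438,211,25]))
```

```text
[437.91970218 212.91575211  95.02938876] [-1.39  0.39  1.    2.12 -0.44  0.85 -0.55] 65.9815361935865 [-1.72937657  0.85796186 25.02838416]
0.89 [250. 133. 393. 270.] [440.09569006 212.12142758]
[319.32027759 207.93834501]
```

Run:
```python
from h import *
m=np.load("pics/w_N.npz");t=np.radians(66);ax=np.array([np.cos(t),np.sin(t)])
print(ray(m,321.5,133,0)-49*ax,ray(m,321.5,133,25)-49*ax,ray(m,321.5,270,25)+49*ax)
```

```text
[439.40240124 210.27378892] [440.08770698 212.22661714] [440.13800304 211.88706487]
```

Call:
drive_tool --deltas "0.4 -0.001 0 0.02 0 0 0;0.4 0 0 0.02 0 0 0;0.4 0 0 0.02 0 0 0;0.4 0 0 0.011 0 0 0;0.4 0 0 0 0 0 0;0.4 0 0 0 0 0 0;0.4 0 0 0 0 0 0"

```text
t: 56.98
eef_pos: [438.4, 211.9, 24.7]
eef_rot: [0.0, 0.839, 0.544, 0.001]
contact_force: [0.7, 0.5, 0.7]
grip_width: 51.2
gripper_force: 0.0
```

Call:
drive_tool --deltas "0.95 0 0 0 0 0 0;0.95 0 0 0 0 0 0;0.95 0 0 0 0 0 0;0.95 0 0 0 0 0 0;0.95 0 0 0 0 0 0;0.95 0 0 0 0 0 0;0.95 0 0 0 0 0 0;0.95 0 0 0 0 0 0;0.95 0 0 0 0 0 0;0.95 0 0 0 0 0 0;0.95 0 0 0 0 0 0;0.95 0 0 0 0 0 0;0.95 0 0 0 0 0 0" --force 50

```text
t: 58.07
eef_pos: [438.4, 212.3, 24.7]
eef_rot: [-0.0, 0.839, 0.544, 0.001]
contact_force: [-0.8, -0.1, 6.8]
grip_width: 11.3
gripper_force: 49.7
```

Call:
drive_tool --deltas "0.95 0 0 -0.01 0 0 0;0.95 0 0 -0.03 0 0 0;0.95 0 0 -0.03 0 0 0;0.95 0 0 -0.035 0 0 0;0.95 0 0 -0.035 0 0 0;0.95 -0.0158 0.0166 0 0 0 0;0.95 -0.0158 0.0166 0 0 0 0;0.95 -0.0158 0.0166 0 0 0 0;0.95 -0.0158 0.0166 0 0 0 0;0.95 -0.0158 0.0166 0 0 0 0;0.95 -0.0158 0.0166 0 0 0 0;0.95 -0.0158 0.0166 0 0 0 0;0.95 -0.0158 0.0166 0 0 0 0;0.95 -0.0158 0.0166 0 0 0 0;0.95 -0.0158 0.0166 0 0 0 0;0.95 0 0 0 0 0 0;0.95 0 0 0 0 0 0;0.95 0 0 0 0 0 0;0.95 0 0 0 0 0 0"

```text
t: 59.65
eef_pos: [523.8, 1.2, 163.6]
eef_rot: [-0.001, 0.839, 0.545, -0.0]
contact_force: [0.1, 1.1, -1.4]
grip_width: 11.1
gripper_force: 48.9
```

Run:
```python
from h import *
s=state();print(s["eef_pos"],s["grip_width"],s["contact_force"],s["q"].round(2),np.degrees(yaw(s)),rel([525.9,0.6,140]))
m,im=snap("w_P")
for d in silhouettes("wrist","cap"): print(d["conf"],np.round(d["rect"]))
print(proj(m,s["eef_pos"]))
```

```text
[523.76411126   1.22593973 163.56791692] 11.073847736211574 [ 0.06106886  1.08346941 -1.44500246] [-0.99  0.37  1.08  1.99 -0.38  1.01 -0.14] 65.99065249880968 [ 0.29073818  2.24039457 23.56473282]
[317.64529622 247.94419569]
```

Call:
drive_tool --deltas "0.95 0 0.002 0.01 0 0 0;0.95 0 0 0.008 0 0 0;0.95 0 0 0 0 0 0;0.95 0 0 0 0 0 0;0.95 0 0 0 0 0 0;0.95 0 0 0 0 0 0"

```text
t: 60.25
eef_pos: [526.4, -1.3, 146.0]
eef_rot: [0.0, 0.839, 0.544, 0.0]
contact_force: [-1.1, 0.2, -1.4]
grip_width: 10.9
gripper_force: 48.9
```

Call:
drive_tool --deltas "0.95 0 0 0.002 0 0 0;0.95 0 0 0.002 0 0 0;0.95 0 0 0.001 0 0 0;0.95 0 0 0 0 0 0;0.95 0 0 0 0 0 0;0.95 0 0 0 0 0 0"

```text
t: 60.75
eef_pos: [526.2, -1.0, 140.9]
eef_rot: [-0.0, 0.839, 0.544, -0.0]
contact_force: [-0.4, 0.3, -0.1]
grip_width: 11.5
gripper_force: 49.0
```

Call:
drive_tool --deltas "0.95 0.0013 -0.0006 0.001 0 0 0;0.95 0 0 0.001 0 0 0;0.95 0 0 0.001 0 0 0;0.95 0 0 0 0 0 0;0.95 0 0 0 0 0 0"

```text
t: 61.17
eef_pos: [526.3, 0.6, 137.8]
eef_rot: [-0.0, 0.839, 0.544, 0.0]
contact_force: [0.6, 0.0, -1.1]
grip_width: 11.1
gripper_force: 49.0
```

Call:
drive_tool --deltas "0.95 0 0 0.001 0 0 0;0.95 0 0 0.001 0 0 0;0.95 0 0 0.001 0 0 0;0.95 0 0 0 0 0 0;0.95 0 0 0 0 0 0"

```text
t: 61.58
eef_pos: [527.0, 0.4, 137.2]
eef_rot: [-0.001, 0.839, 0.544, 0.001]
contact_force: [-3.8, 1.9, 14.1]
grip_width: 10.8
gripper_force: 51.1
```

Contact puts the skirt at about 113 mm, which is within the landing range. I'll loosen the fingers slightly so the cap can ride freely, then turn it counter-clockwise.

Call:
drive_tool --deltas "0.84 0 0 -0.003 0 0 0;0.84 0 0 -0.002 0 0 0;0.84 0 0 -0.001 0 0 0;0.84 0 0 0 0 0 0;0.84 0 0 0 0 0 0;0.84 0 0 0 0 0 0"

```text
t: 62.08
eef_pos: [526.2, 0.4, 140.7]
eef_rot: [0.0, 0.839, 0.544, -0.0]
contact_force: [-0.2, 0.3, 0.6]
grip_width: 13.6
gripper_force: 0.1
```

```bash
cat >> h.py <<'E'
def st(n="s"):
    s=state();sc=camera("scene");cv2.imwrite(f"pics/sc_{n}.png",sc)
    d=silhouettes("scene","cap");d=[x for x in d if abs(x["rect"][0]-262)<25]
    print(s["eef_pos"].round(1),s["grip_width"].round(1),"F",s["contact_force"].round(1),"T",s["wrist_torque"].round(2),"q7",s["q"][6].round(2),"yaw",np.degrees(yaw(s)).round(1),[(round(x["conf"],2),np.round(x["rect"],1)) for x in d])
E
python3 -c "
from h import *
st('land')"
```

```text
Traceback (most recent call last):
  File "h.py", line 52, in st
    print(s["eef_pos"].round(1),s["grip_width"].round(1),"F",s["contact_force"].round(1),"T",s["wrist_torque"].round(2),"q7",s["q"][6].round(2),"yaw",np.degrees(yaw(s)).round(1),[(round(x["conf"],2),np.round(x["rect"],1)) for x in d])
                                ^^^^^^^^^^^^^^^^^^^^^
AttributeError: 'float' object has no attribute 'round'
```

Call:
drive_tool --deltas "0.84 0 0 0 0 0 -0.1;0.84 0 0 0 0 0 -0.1;0.84 0 0 0 0 0 -0.1;0.84 0 0 0 0 0 -0.1;0.84 0 0 0 0 0 -0.1;0.84 0 0 0 0 0 0;0.84 0 0 0 0 0 0"

```text
t: 62.77
eef_pos: [526.4, 0.3, 140.9]
eef_rot: [-0.0, 0.681, 0.732, 0.001]
contact_force: [1.1, 0.9, -0.4]
grip_width: 14.0
gripper_force: 36.5
```

```bash
python3 -c "
from h import *
st('t1')"
```

```text
Traceback (most recent call last):
  File "h.py", line 52, in st
    print(s["eef_pos"].round(1),s["grip_width"].round(1),"F",s["contact_force"].round(1),"T",s["wrist_torque"].round(2),"q7",s["q"][6].round(2),"yaw",np.degrees(yaw(s)).round(1),[(round(x["conf"],2),np.round(x["rect"],1)) for x in d])
                                ^^^^^^^^^^^^^^^^^^^^^
AttributeError: 'float' object has no attribute 'round'
```

```bash
sed -i 's/s\["grip_width"\].round(1)/round(s["grip_width"],1)/' h.py; python3 -c "
from h import *
st('t1')"
```

```text
[5.265e+02 3.000e-01 1.409e+02] 14.1 F [0.1 0.9 0.5] T [ 0.12 -0.15 -1.02] q7 0.31 yaw 94.3 [(0.57, array([270. , 192.9, 307.9, 223.7]))]
```

Call:
drive_tool --deltas "0.84 0 0 0 0 0 -0.1;0.84 0 0 0 0 0 -0.1;0.84 0 0 0 0 0 -0.1;0.84 0 0 0 0 0 -0.1;0.84 0 0 0 0 0 -0.1;0.84 0 0 0 0 0 0;0.84 0 0 0 0 0 0"

```text
t: 63.55
eef_pos: [526.5, 0.2, 141.3]
eef_rot: [-0.002, 0.495, 0.869, 0.006]
contact_force: [0.9, 5.2, 1.8]
grip_width: 14.3
gripper_force: 282.2
```

```bash
python3 -c "
from h import *
st('t2')"
```

```text
[5.265e+02 2.000e-01 1.413e+02] 14.3 F [0.9 5.2 1.8] T [ 0.92  0.05 -8.5 ] q7 0.74 yaw 120.6 [(0.81, array([269.9, 188.1, 311.8, 223.2]))]
```

The torque jumped to 8.5 N·m, so a stop has been reached. I'll ease back and check the height.

Call:
drive_tool --deltas "0.84 0 0 0 0 0 0.1;0.84 0 0 0 0 0 0.06;0.84 0 0 0 0 0 0;0.84 0 0 0 0 0 0;0.84 0 0 0 0 0 0"

```text
t: 64.07
eef_pos: [526.5, 0.1, 141.2]
eef_rot: [-0.0, 0.549, 0.836, 0.002]
contact_force: [-0.8, 4.0, 3.4]
grip_width: 14.0
gripper_force: 195.3
```

Run:
```python
from h import *
st('t3');m=camera_model("scene")
def low(z,r=49): return max(proj(m,[526+r*np.cos(t),.6+r*np.sin(t),z])[1] for t in np.linspace(0,6.28,60))
for z in(118,113,108,103,99): print(z,round(low(z),1),"top",round(low(z+25),1))
sc=cv2.imread("pics/sc_t3.png");w,im=snap("w_Q")
cv2.imwrite("pics/l.png",np.hstack([cv2.resize(sc[175:255,250:330],(480,480),interpolation=2),cv2.resize(im[150:350,230:430],(320,320)) if 0 else cv2.copyMakeBorder(cv2.resize(im[140:340,220:420],(320,320)),0,160,0,0,0)]))
```

```text
[5.265e+02 1.000e-01 1.412e+02] 14.0 F [-0.8  4.   3.4] T [ 0.62 -0.02 -5.97] q7 0.61 yaw 113.4 [(0.98, array([269.3, 192.7, 309.4, 226.6]))]
118 215.8 top 206.2
113 217.7 top 208.1
108 219.6 top 210.1
103 221.4 top 212.0
99 222.9 top 213.5
```

View pics/l.png

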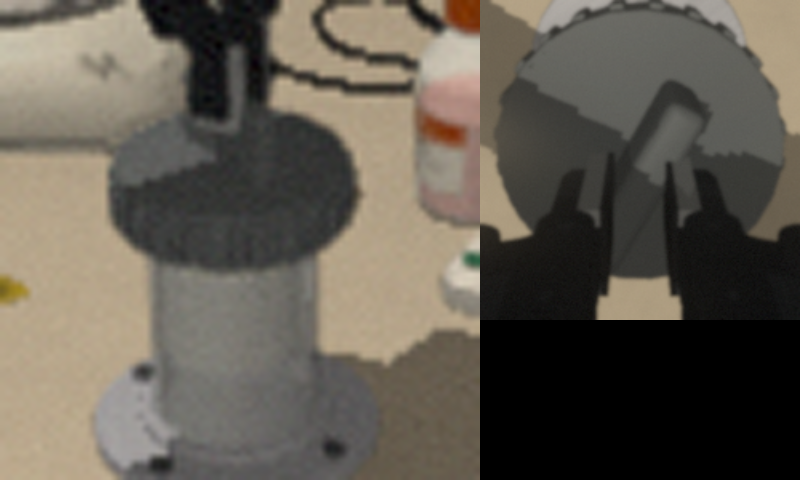

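Call:
drive_tool --deltas "0.84 0 0 0 0 0 0.1;0.84 0 0 0 0 0 0.1;0.84 0 0 0 0 0 0.1;0.84 0 0 0 0 0 0.1;0.84 0 0 0 0 0 0.1;0.84 0 0 0 0 0 0;0.84 0 0 0 0 0 0"

```text
t: 64.8
eef_pos: [526.3, 0.7, 140.7]
eef_rot: [0.002, 0.728, 0.686, -0.003]
contact_force: [0.7, -1.0, 1.3]
grip_width: 13.5
gripper_force: 1.7
```

Run:
```python
from h import *
st('t4')
m=np.load("pics/w_Q.npz");w=cv2.imread("pics/w_Q.png")
for z in(118,113,108,103,99):
    P=np.array([proj(m,[526+49*np.cos(t),.6+49*np.sin(t),z+25]) for t in np.linspace(0,6.28,120)]);print(z,P.min(0).round(1),P.max(0).round(1))
d=silhouettes("wrist","cap");print([(x["conf"],np.round(x["rect"],1)) for x in d])
m=camera_model("wrist")
for z in(113,108,103,99):
    P=np.array([proj(m,[526+49*np.cos(t),.6+49*np.sin(t),z+25]) for t in np.linspace(0,6.28,120)]);print(z,P.min(0).round(1),P.max(0).round(1))
```

```text
[526.3   0.7 140.7] 13.5 F [ 0.7 -1.   1.3] T [-0.15 -0.18 -0.07] q7 0.19 yaw 86.6 [(0.6, array([268.2, 190.2, 311.6, 223.4]))]
118 [214.9 144.8] [419.9 334.7]
113 [217.9 143.5] [416.9 328.5]
108 [220.8 142.3] [414.1 322.5]
103 [223.5 141.2] [411.5 316.9]
99 [225.6 140.3] [409.4 312.6]
[(0.96, array([226.7, 139.7, 413. , 316.7])), (0.62, array([253.9, 110.6, 383.5, 172.3]))]
113 [218.  145.9] [417.2 330.4]
108 [220.9 144.6] [414.4 324.4]
103 [223.6 143.4] [411.7 318.7]
99 [225.7 142.4] [409.7 314.4]
```

The cap's apparent size puts the skirt at about 103 mm, so it has dropped into the thread. I'll lower the loose fingers 9 mm and screw clockwise.

Call:
drive_tool --deltas "0.84 0 0 0.005 0 0 0;0.84 0 0 0.004 0 0 0;0.84 0 0 0 0 0 0.08;0.84 0 0 0 0 0 0.08;0.84 0 0 0 0 0 0.08;0.84 0 0 0 0 0 0.08;0.84 0 0 0 0 0 0.08;0.84 0 0 0 0 0 0.08;0.84 0 0 0 0 0 0;0.84 0 0 0 0 0 0"

```text
t: 65.78
eef_pos: [525.3, 0.2, 131.1]
eef_rot: [-0.0, 0.874, 0.485, -0.001]
contact_force: [-0.3, 0.1, -0.5]
grip_width: 13.4
gripper_force: 0.0
```

```bash
python3 -c "
from h import *
st('t5')"
```

```text
[5.253e+02 2.000e-01 1.311e+02] 13.4 F [-0.3  0.1 -0.5] T [ 0.03 -0.03 -0.02] q7 -0.22 yaw 58.1 [(0.65, array([269.2, 188.7, 309.7, 221.7]))]
```

Call:
drive_tool --deltas "0.84 0 0 0 0 0 0.08;0.84 0 0 0 0 0 0.08;0.84 0 0 0 0 0 0.08;0.84 0 0 0 0 0 0.08;0.84 0 0 0 0 0 0.08;0.84 0 0 0 0 0 0.08;0.84 0 0 0 0 0 0;0.84 0 0 0 0 0 0"

```text
t: 66.55
eef_pos: [526.0, 0.3, 131.7]
eef_rot: [0.0, 0.965, 0.263, -0.0]
contact_force: [0.6, -0.6, 0.1]
grip_width: 13.6
gripper_force: 0.0
```

```bash
python3 -c "
from h import *
st('t6')"
```

```text
[5.260e+02 3.000e-01 1.317e+02] 13.6 F [ 0.6 -0.6  0.1] T [-0.01  0.04 -0.05] q7 -0.61 yaw 30.5 [(0.88, array([267.2, 189.9, 309.6, 222.9]))]
```

Turning with little torque. Continue.

Call:
drive_tool --deltas "0.84 0 0 0 0 0 0.08;0.84 0 0 0 0 0 0.08;0.84 0 0 0 0 0 0.08;0.84 0 0 0 0 0 0.08;0.84 0 0 0 0 0 0;0.84 0 0 0 0 0 0"

```text
t: 67.15
eef_pos: [526.2, 0.3, 131.8]
eef_rot: [0.0, 0.994, 0.106, -0.0]
contact_force: [0.6, 0.6, 0.3]
grip_width: 13.7
gripper_force: 0.0
```

```bash
python3 -c "
from h import *
st('t7')"
```

```text
[5.262e+02 3.000e-01 1.318e+02] 13.7 F [0.6 0.6 0.3] T [-0.06 -0.01 -0.03] q7 -0.87 yaw 12.2 [(0.78, array([268.1, 191.6, 308.6, 224.1]))]
```

Call:
drive_tool --deltas "0.84 0 0 0 0 0 0.06;0.84 0 0 0 0 0 0.06;0.84 0 0 0 0 0 0;0.84 0 0 0 0 0 0"

```text
t: 67.58
eef_pos: [526.3, 0.4, 131.9]
eef_rot: [-0.0, 0.999, 0.046, 0.0]
contact_force: [0.5, -0.0, -0.2]
grip_width: 13.6
gripper_force: 0.0
```

```bash
python3 -c "
from h import *
st('t8')"
```

```text
[5.263e+02 4.000e-01 1.319e+02] 13.6 F [ 0.5 -0.  -0.2] T [-0.03  0.02  0.03] q7 -0.97 yaw 5.3 [(0.62, array([268.1, 192.8, 308.1, 223. ]))]
```

Call:
drive_tool --deltas "0.84 0 0 0 0 0 0.06;0.84 0 0 0 0 0 0.06;0.84 0 0 0 0 0 0;0.84 0 0 0 0 0 0"

```text
t: 68.02
eef_pos: [526.3, 0.3, 131.9]
eef_rot: [0.0, 1.0, -0.014, -0.0]
contact_force: [0.1, 0.2, 0.6]
grip_width: 13.9
gripper_force: 0.0
```

```bash
python3 -c "
from h import *
st('t9')"
```

```text
[5.263e+02 3.000e-01 1.319e+02] 13.9 F [0.1 0.2 0.6] T [-0.03  0.01  0.02] q7 -1.06 yaw -1.6 [(0.67, array([269.2, 190.3, 307.4, 223.5]))]
```

Call:
drive_tool --deltas "0.84 0 0 0 0 0 0.06;0.84 0 0 0 0 0 0.06;0.84 0 0 0 0 0 0;0.84 0 0 0 0 0 0"

```text
t: 68.45
eef_pos: [526.3, 0.3, 131.9]
eef_rot: [0.0, 0.997, -0.074, -0.0]
contact_force: [0.2, -1.3, -0.4]
grip_width: 13.8
gripper_force: 0.0
```

```bash
python3 -c "
from h import *
st('t10')"
```

```text
[5.263e+02 3.000e-01 1.319e+02] 13.8 F [ 0.2 -1.3 -0.4] T [ 0.04 -0.07  0.05] q7 -1.16 yaw -8.5 [(0.96, array([269.7, 190.8, 311.8, 223.1]))]
```

Call:
drive_tool --deltas "0.84 0 0 0 0 0 0.06;0.84 0 0 0 0 0 0.06;0.84 0 0 0 0 0 0.06;0.84 0 0 0 0 0 0;0.84 0 0 0 0 0 0"

```text
t: 68.97
eef_pos: [526.4, 0.4, 131.9]
eef_rot: [0.0, 0.987, -0.163, 0.0]
contact_force: [-0.1, -0.1, -0.3]
grip_width: 13.4
gripper_force: 0.1
```

Run:
```python
from h import *
st('t11')
m,im=snap("w_R");d=silhouettes("wrist","cap");print([(round(x["conf"],2),np.round(x["rect"],1)) for x in d])
for z in(113,108,103,99):
    P=np.array([proj(m,[526+49*np.cos(t),.6+49*np.sin(t),z+25]) for t in np.linspace(0,6.28,120)]);print(z,P.min(0).round(1),P.max(0).round(1))
    print("   wing top ends",[proj(m,[526+28*np.cos(np.radians(yaw()*57.3))*k,.6+28*np.sin(yaw())*k,z+55]).round(0) for k in(-1,1)])
g=cv2.cvtColor(im,cv2.COLOR_BGR2GRAY)
print(g[150:300:6,270:372:6])
```

```text
[5.264e+02 4.000e-01 1.319e+02] 13.4 F [-0.1 -0.1 -0.3] T [ 0.02 -0.02  0.03] q7 -1.31 yaw -18.8 [(0.81, array([270.3, 189. , 311.5, 222.9]))]
[(0.74, array([225.2, 139.5, 417.1, 324.1]))]
113 [213.8 150.7] [423.5 343.6]
   wing top ends [array([319., 351.]), array([319., 220.])]
108 [217.  149.2] [420.3 336.9]
   wing top ends [array([319., 343.]), array([319., 216.])]
103 [220.  147.8] [417.4 330.6]
   wing top ends [array([319., 335.]), array([319., 212.])]
99 [222.2 146.7] [415.1 325.9]
   wing top ends [array([319., 329.]), array([319., 209.])]
[[100  59  46  47  52  58  61  59  61  60  58  59  50  53  58  97  77]
 [ 83  57  61  61  61  60  58  61  60  58  58  59  62  61  60  52  42]
 [ 61  61  60  62  62  60  57  58  60  60  60  58  59  59  61  58  62]
 [ 62  60  59  61  58  59  59  60  62  60  59  59  59  59  60  57  62]
 [ 61  60  61  58  59  58  60  59  57  58  58  58  61  59  60  59  60]
 [ 61  61  59  59  61  58  58  59  57  59  57  58  58  58  58  59  61]
 [ 60  60  59  58  59  58  59  58  59  59  57  58  59  59  59  60  59]
 [ 60  61  59  60  59  60  42  42  43  39  57  
[... 531 characters left out ...]
 58  60  62  35  52  57  57  57  46  22  62  63  57  59  94]
 [ 62  51  40  62  62  29  51  52  58  58  49  23  61  63  33  38 107]
 [ 53  31  30  62  62  29  49  56  55  55  47  19  60  61  33  25  44]
 [ 36  31  29  60  61  21  47  54  57  57  49  24  57  62  52  25  25]
 [ 24  25  41  64  60  22  46  56  59  55  52  22  44  62  61  24  24]
 [ 27  23  51  65  61  17  44  56  56  56  51  22  32  66  60  26  26]
 [ 21  18  21  23  77  17  46  55  58  56  54  18  41  35  23  24  26]
 [ 23  24  21  20  41  20  49  53  57  57  51  17  27  20  21  23  27]
 [ 22  22  21  22  18  16  53  57  56  55  54  20  24  22  24  21  21]
 [ 21  21  16  20  21  23  56  53  55  57  56  24  23  21  20  20  22]]
```

Call:
drive_tool --deltas "0.84 0 0 0 0 0 0.06;0.84 0 0 0 0 0 0.06;0.84 0 0 0 0 0 0;0.84 0 0 0 0 0 0"

```text
t: 69.5
eef_pos: [526.2, 0.9, 132.0]
eef_rot: [0.0, 0.975, -0.221, -0.001]
contact_force: [-1.9, 0.7, 2.3]
grip_width: 13.7
gripper_force: 26.1
```

```bash
python3 -c "
from h import *
st('t12')"
```

```text
[526.2   0.9 132. ] 13.7 F [-1.9  0.7  2.3] T [0.24 0.32 0.74] q7 -1.4 yaw -25.5 [(0.69, array([267.8, 189.3, 311.8, 224.8]))]
```

The end stop is reached (0.74 N·m). Ease back, open, and withdraw upward.

Call:
drive_tool --deltas "0.84 0 0 0 0 0 -0.06;0.84 0 0 0 0 0 0;0.4 0 0 0 0 0 0;0.4 0 0 0 0 0 0;0.4 0 0 0 0 0 0;0.4 0 0 0 0 0 0;0.4 0 0 0 0 0 0;0.4 0 0 0 0 0 0;0.4 0 0 0 0 0 0;0.4 0 0 -0.02 0 0 0;0.4 0 0 -0.03 0 0 0;0.4 0 0 -0.03 0 0 0;0.4 0 0 -0.03 0 0 0;0.4 0 0 0 0 0 0;0.4 0 0 0 0 0 0;0.4 0 0 0 0 0 0;0.4 0 0 0 0 0 0"

```text
t: 71.02
eef_pos: [525.3, 0.7, 240.6]
eef_rot: [0.0, 0.981, -0.194, -0.001]
contact_force: [-0.4, -0.3, 0.3]
grip_width: 51.3
gripper_force: 0.0
```

Run:
```python
from h import *
st('end')
m,im=snap("w_S");d=silhouettes("wrist","cap");print([(round(x["conf"],2),np.round(x["rect"],1)) for x in d])
for z in(108,103,99,95):
    P=np.array([proj(m,[526+49*np.cos(t),.6+49*np.sin(t),z+25]) for t in np.linspace(0,6.28,120)]);print(z,P.min(0).round(1),P.max(0).round(1))
for q in("cassette0","beaker","timer","bottle_buffer"):
    camera("top");print(q,[(round(d["conf"],2),np.round(d["rect"])) for d in search_frame("top",q)])
```

```text
[525.3   0.7 240.6] 51.3 F [-0.4 -0.3  0.3] T [-0.02  0.02  0.  ] q7 -1.47 yaw -22.4 [(0.92, array([269.8, 191.9, 309.4, 224.2]))]
[(0.97, array([258.7, 124. , 378.7, 240.2]))]
108 [256.8 128.8] [379.9 248. ]
103 [257.9 128.3] [378.8 245.5]
99 [258.8 128. ] [378.  243.6]
95 [259.6 127.6] [377.1 241.8]
cassette0 [(0.78, array([350., 199., 369., 217.])), (0.39, array([275., 210., 307., 228.]))]
beaker [(0.94, array([324., 144., 345., 168.]))]
timer [(0.46, array([276., 208., 306., 227.]))]
bottle_buffer [(0.87, array([365., 147., 383., 168.]))]
```

```bash
python3 -c "
from bench import *
print(finish_job())"
```

```text
the job is handed in; nothing more can be done
None
```

I loaded the three white cassettes present under the catches, dropped the cap into the thread and screwed it clockwise to its stop, then handed the job in; the verdict was not shown.

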